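Load the radial punching fixture and index it to the third notch

TASK

Load the green punching fixture: thread the short steel spacer down its post until it is fully home, then the 24 mm high black collar on top of it, also fully home, and let both rings go. Then turn the index knob to the third notch, counted clockwise from its end stop (the end stop itself is not counted), and finish while still gripping the knob, holding it in that notch for the punch stroke. Leave the other rings, the tools and everything else on the bench where they are.

Things in the scene. Friction and masses are not known exactly. Their poses are not given: they have to be found in the camera images.
- spacer_center (a point): Centre (half-way up, 11 mm above its underside) of the spacer: a plain turned steel ring, outside diameter 42 mm, bore 23 mm, height 22 mm, about 0.17 kg, lying flat on the table; z is its bore axis. Not to be confused with the tall steel bush of the same diameter, which is 45 mm high.
- collar_center (a point): Centre (half-way up, 12 mm above its underside) of the work collar: a plain black plastic ring, outside diameter 52 mm, bore 23 mm, height 24 mm, about 0.06 kg, lying flat on the table; z is its bore axis. Not to be confused with the flat black ring of the same diameter, which is 10 mm high.
- post_foot (a point): Centre of the foot of the upright locating post, on the flat 52 mm wide steel seat, 68 mm above the table, on which the spacer comes to rest. The post is steel, 20 mm in diameter, 54 mm tall above the seat; its top 10 mm taper to a nose 8 mm wide. z is up. The post turns with the knob by a drive inside the casting; this point does not.
- post_tip (a point): Top of the locating post, 54 mm above the point post_foot.
- punch_tip (a point): Tip of the retracted punch pin of the horizontal air cylinder on the fixture, 58 mm from the post's axis, level with the middle of the seated collar. It is fixed; keep clear of it.
- fixture: The green cast fixture, fixed to the table, 320 mm (y) x 150 mm; origin at its underside. The post is at y = -80 mm, the index knob at y = +80 mm; x points to the air cylinder (on a foot reaching to x = 207 mm, its bracket 123 mm high). Casting top 60 mm above the table. Between post and knob stands a steel detent block, 18 mm high, 55 to 85 mm from the knob's axis.
- index_knob_grip (a point): Point on the vertical axis of the index knob, at the height to grip its black bar (56 mm long, 14 mm thick). The bar's top is 11 mm above this point; the knob's round 52 mm skirt is 21.5 mm below. The axes turn with the knob: x along the bar, y across it, z up. A white line on the bar marks its -x end, which at the end stop points along the fixture's -x.
- index_knob (a joint): Turn of the index knob in rad: 0 at its end stop, growing clockwise seen from above, up to 2.094. A spring roller drops into a notch every 24 degrees (first 0.419, second 0.838, third 1.257); between notches it resists with a few tenths of a N m, then pulls into the next. It starts at or near the end stop, the first or the second notch. No spring return.
- tall_bush_center (a point): Centre of a steel bush, 42 mm in diameter and 45 mm high, not needed: leave it alone.
- flat_ring_center (a point): Centre of a flat black plastic ring, 52 mm in diameter and 10 mm high, not needed: leave it alone.
- screwdriver: A screwdriver lying on the table, 200 mm long; leave it alone.
- wrench: A steel wrench lying on the table, 180 mm long; leave it alone.
- oil_bottle: A white plastic oil bottle, 50 mm in diameter and 130 mm high, origin at its underside; leave it alone.
- stiffener: A black arched plastic part, 100 mm long, 84 mm wide and 28 mm high, lying arch up; leave it alone.
- eyelet_tray: A grey open tray of brass eyelets, 110 x 150 mm and 40 mm high, origin at its underside; leave it alone.
Things that resemble listed ones, but are neither listed nor needed, are in the scene too. What is shaped like the part that bears collar_center but blue is not meant.

How it is judged:
By the outcome, as a careful person would: the job done as asked, in the order asked, and still so for the second after the job is handed in, while the arm keeps its last pose, push and grip.
It also fails if it takes over 61 s, if anything falls off the work surface, if the arm or the gripper's body presses on something with over 40 N, if the wrist force passes 120 N, or if a joint passes its speed limit or range.

ROBOT

A 6-joint arm with a two-finger parallel gripper is mounted at the origin on the work surface. World frame = base frame: x ahead of the robot, y to its left, z up, the work surface at z = 0. Lengths are in m, angles in rad, forces in N, time in s.
With the tool pointing down it reaches from about 0.3 to 0.875 m from the base axis. Payload 6.4 kg.
Tool frame: the origin (TCP) lies at the very end of the fingers, on their centre line; the grasp point (between the pads) lies 19 mm behind it; z points along the fingers, y is the direction in which the jaws open and shut (so a half turn about z gives the same grasp; the last joint's range is limited). The gripper opens to 85 mm and grips with 20 to 120 N. Pads are 22 mm wide; open, the fingers measure 114 mm over their backs; the gripper's body (76 mm by 85 mm) begins 54 mm behind the grasp point. The pads swing forward as they close: fully open they stand 13 mm farther back than shut.
Start: joints at [-1.347, 0.181, 1.607, -0, 1.354, -0.206], TCP at [0.24, -0.523, 0.231] pointing down, gripper open.
Joint ranges: [-2.99, 2.99], [-0.89, 2.07], [0.3, 2.58], [-1.14, 4.28], [0, 2.63], [-3.12, 3.12]. Speed limits (rad/s): [2.57, 2.57, 3.01, 3.14, 3.14, 3.14].

INTERFACE

Orientations are given as a unit quaternion [w, x, y, z].
In Python, from bench import * gives the robot as it stands.
- The arm moves only by the tool arm_command, never from a script. Its argument "motion" is text: rows parted by semicolons, each of 7 numbers parted by spaces: the shift along the tool's x, y, z in units of 0.2 m (1.0 is 0.2 m), then the turn, a rotation vector about the tool's x, y, z in units of 60 degrees (1.0 is 60 degrees), then the opening, from 0 (shut) to 1 (fully open). In form: tx ty tz ax ay az grip; .... A call has 1 to 10 rows; each row shifts and turns the pose as measured when the row begins, along the tool's axes as they then stand; what a row does not reach is not made up. A row lasts 1/12 s, in which the tool goes at most 41.7 mm and 7.16 degrees, less where a joint would pass 70% of its speed; a pose out of reach is approached as far as the arm can. A call with a number of a shift or a turn outside -1 to 1 is refused whole. A call with a gripper value outside its range is refused whole. The fingers move at their own pace and stop on an object; the grip force is fixed at half the most. Time passes only in rows, so rows that do not move let the fingers close. It gives the time, the measured TCP pose, the force and the opening at its end, in the units of the state.
- get_obs(): the state, without advancing time (a new reading comes with each control period).
- camera(name): name is "scene" or "top" or "wrist"; returns a dict with "img" (480x640x3 uint8, red, green, blue), "intrinsics" (3x3 intrinsics, pixels), "pose" (4x4, takes a point from camera to world coordinates); the wrist camera has in their place "mount" (4x4, takes a point from camera to tool coordinates, whose origin is the TCP and whose axes are the flange's). Camera axes: x right, y down, z forward; pixel columns grow to the right and rows downward; lengths in m; the calibration is good to about 2 mm. A picture is of the moment at which its call begins: read the wrist's pose just before it. There is no depth.
- hand_in(): hands the job in, once; it reports no verdict.
Trained networks look in the newest picture that a camera, given by its name, has taken for a name from the list of things; names that differ only in an ending like _2 or _b are one class to them, and where a whole thing is asked for, a point or a joint stands for the part that bears it (a point fixed in the world has none). Each returns a list of dicts, best first, with "conf" (0 to 1); they miss things now and then, are a little off and sometimes report something else, mostly with a low value. They report only what shows in the picture. A call takes as long as a camera call. They do not tell look-alikes from the thing itself.
- search_frame(camera, target): "box" ([left, top, right, bottom] in pixels, round what is visible of it).
The state is a dict: "time_s": time; "q": joint angles; "dq": joint speeds; "joint_efforts": joint torques, N m; "eef_pos": TCP position; "eef_rot": TCP orientation; "wrist_force": force on the tool from outside, world axes, zero at the start; "torque": the same for the moment, N m; "opening": opening from 0.0 (shut) to 1.0 (fully open).
Only numpy, scipy, OpenCV 4.12 (cv2) and the standard library are available. Lean on these libraries where they do the work, as an engineer would, in place of code of your own. Each camera call takes 0.05 s, during which the arm holds its last target.

## Working session

There is one attempt and no reset: what is moved stays moved. The work goes in short steps, Python scripts to look and compute and a tool call to move; the robot and the scene stay as the last step left them, time stands still between calls to the robot, and variables do not carry over. Pictures are saved under pics/ and viewed, and the job is handed in when it is done.

Besides the shell and the picture viewer there is one more tool, called after "Emit:" by a JSON object that holds its "op" and its "data", one argument or row to a line. arm_command: Moves the arm, as the interface text tells. Shifts and turns lie within -1 to 1; 1 stands for 0.2 m of shift or 60 degrees of turn. Its arguments: {"type":"object","properties":{"motion":{"type":"string"}},"required":["motion"]}

```bash
mkdir -p pics; ls
cat > h.py <<'E'
from bench import *
import numpy as np, cv2
from scipy.spatial.transform import Rotation as R
def Rq(q): return R.from_quat([q[1],q[2],q[3],q[0]])
E
python3 - <<'E'
from h import *
o=get_obs();print(o)
for n in ["scene","top"]:
    c=camera(n);cv2.imwrite(f"pics/{n}0.png",c["img"][:,:,::-1]);print(n,c["intrinsics"],c["pose"])
    for t in ["spacer_center","collar_center","fixture","index_knob","tall_bush_center","flat_ring_center","oil_bottle","stiffener","eyelet_tray","screwdriver","wrench"]:
        print(t,[(np.round(d["box"]).astype(int).tolist(),round(d["conf"],2)) for d in search_frame(n,t)][:5])
E
```

```text
pics
{'time_s': 0.0, 'q': array([-1.34731420e+00,  1.81550434e-01,  1.60798160e+00, -7.69167528e-06,
        1.35378433e+00, -2.06309811e-01]), 'dq': array([ 0.00241563, -0.00296736, -0.0014089 , -0.0007633 , -0.00054149,
       -0.00018798]), 'joint_efforts': array([ 2.00165632e-03, -4.44864178e+01, -3.51335871e+01, -1.89636671e-04,
        9.02769214e-03,  4.94787443e-06]), 'eef_pos': array([ 0.23947923, -0.52216757,  0.23039162]), 'eef_rot': array([-8.61794373e-04,  9.76998044e-01,  2.13246523e-01, -1.11547402e-05]), 'wrist_force': array([ 0.32714832, -1.07652001,  0.01447018]), 'torque': array([0.04587356, 0.00261616, 0.03473008]), 'opening': 1.0004987543299562}
scene [[454.26366014   0.         316.51696652]
 [  0.         454.26366014 243.76876268]
 [  0.           0.           1.        ]] [[ 0.89810713  0.20768997 -0.38764477  0.92572354]
 [ 0.4394154  -0.45951867  0.77185277 -0.79029709]
 [-0.01782393 -0.86354356 -0.50395916  0.63986297]
 [ 0.          0.          0.          1.        ]]
spacer_center [([292, 351, 312, 376], 0.72), ([210, 415, 286, 479], 0.65)]
collar_cente
[... 763 characters left out ...]
0.02618259  0.01835095 -0.02291138]
 [-0.0206599  -0.09083044 -0.99565205  1.33061095]
 [ 0.          0.          0.          1.        ]]
spacer_center [([392, 196, 409, 215], 0.72)]
collar_center [([413, 295, 436, 316], 0.77), ([447, 277, 469, 295], 0.59)]
fixture [([218, 137, 351, 276], 0.75)]
index_knob [([241, 225, 270, 254], 0.89)]
tall_bush_center [([375, 280, 391, 290], 0.44), ([237, 225, 269, 253], 0.3)]
flat_ring_center [([417, 242, 436, 265], 0.84)]
oil_bottle [([445, 180, 496, 225], 0.42)]
stiffener [([444, 181, 494, 225], 0.8), ([221, 133, 351, 276], 0.75)]
eyelet_tray [([124, 194, 179, 257], 0.56)]
screwdriver [([163, 315, 225, 324], 0.62)]
wrench [([396, 138, 436, 196], 0.95)]
```

View pics/scene0.png

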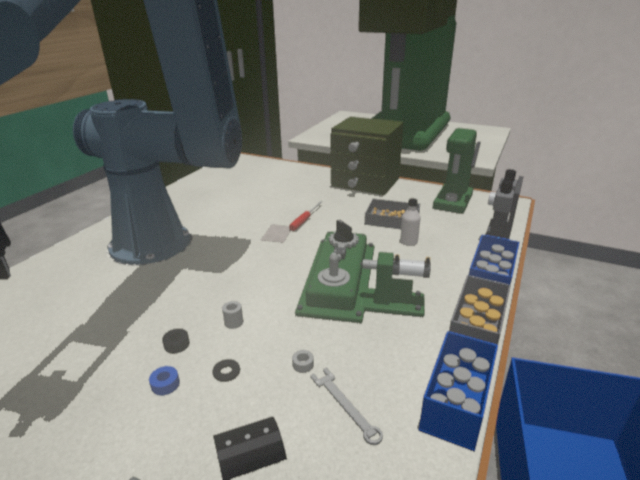

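View pics/top0.png

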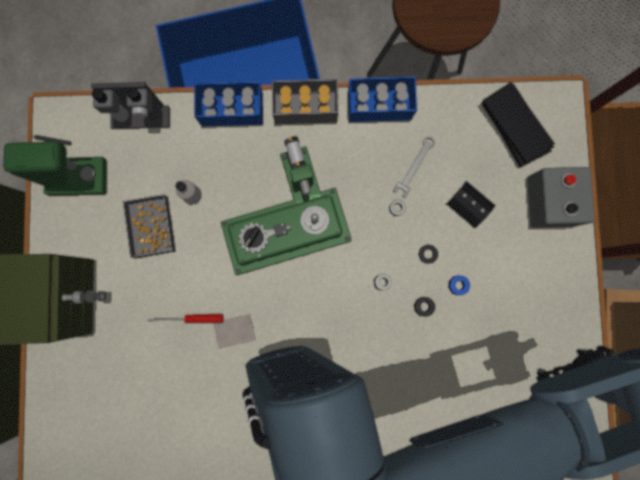

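Run:
```python
import cv2
t=cv2.imread("pics/top0.png")
cv2.imwrite("pics/t1.png",cv2.resize(t[120:290,205:365],None,fx=3.5,fy=3.5,interpolation=cv2.INTER_CUBIC))
cv2.imwrite("pics/t2.png",cv2.resize(t[170:340,360:520],None,fx=3.5,fy=3.5,interpolation=cv2.INTER_CUBIC))
s=cv2.imread("pics/scene0.png")
cv2.imwrite("pics/s1.png",cv2.resize(s[190:340,280:440],None,fx=4,fy=4,interpolation=cv2.INTER_CUBIC))
cv2.imwrite("pics/s2.png",cv2.resize(s[290:400,150:330],None,fx=4,fy=4,interpolation=cv2.INTER_CUBIC))
```

```text
(no output)
```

View pics/t1.png

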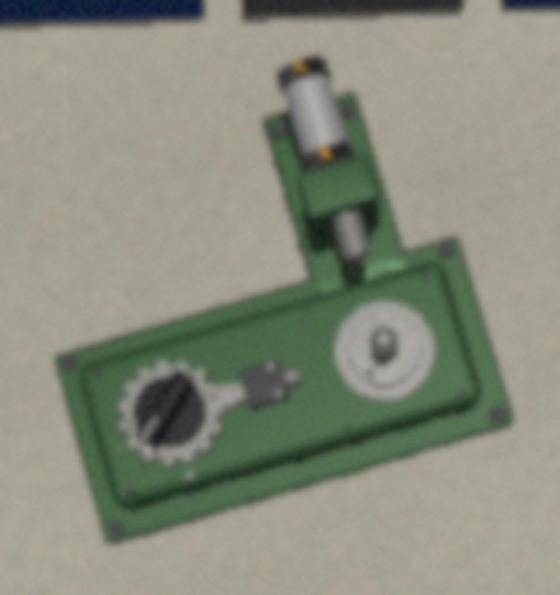

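View pics/t2.png

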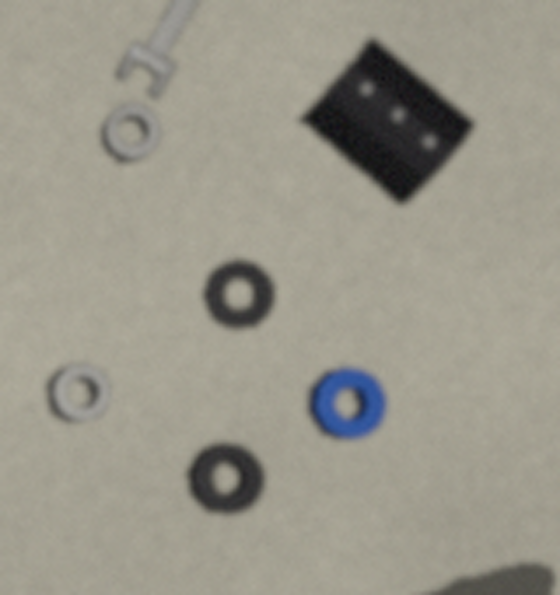

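View pics/s1.png

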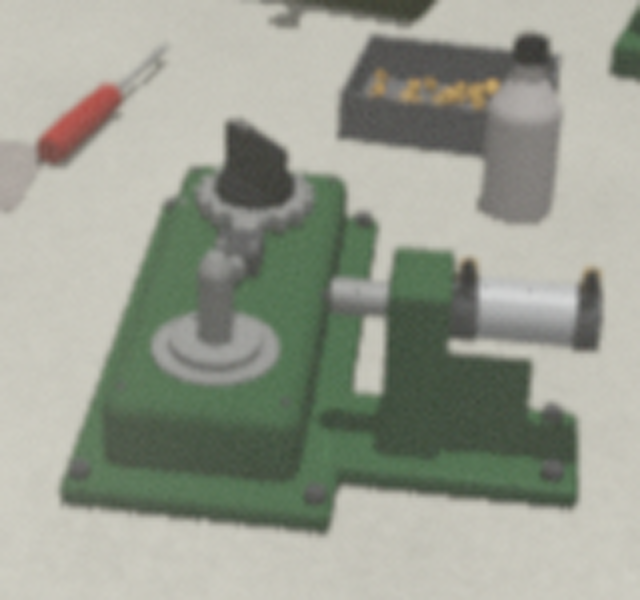

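View pics/s2.png

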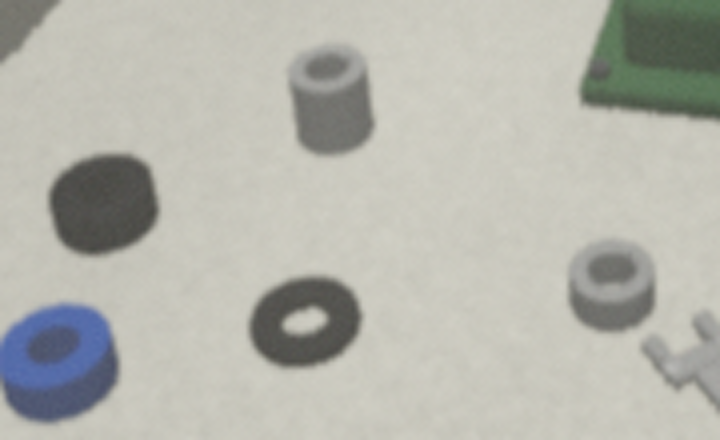

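The scene picture shows the spacer at (302,361) beside the wrench and the tall bush at (233,314). The collar is at (176,340) and the flat ring at (227,370). In the top picture the same parts are at (397,207), (382,282), (424,306) and (428,254). The post is near (315,219) and the knob near (254,237).

```bash
cat >> h.py <<'E'
CAM={"scene":(np.array([[454.26366014,0,316.51696652],[0,454.26366014,243.76876268],[0,0,1]]),np.array([[0.89810713,0.20768997,-0.38764477,0.92572354],[0.4394154,-0.45951867,0.77185277,-0.79029709],[-0.01782393,-0.86354356,-0.50395916,0.63986297],[0,0,0,1]])),
"top":(np.array([[504.80814773,0,308.28962289],[0,504.80814773,239.19094654],[0,0,1]]),np.array([[-0.02440192,-0.99552213,0.09132493,0.41209209],[-0.99948873,0.02618259,0.01835095,-0.02291138],[-0.0206599,-0.09083044,-0.99565205,1.33061095],[0,0,0,1]]))}
def atz(K,P,u,v,z):
    d=P[:3,:3]@np.linalg.solve(K,[u,v,1.]); return P[:3,3]+d*(z-P[2,3])/d[2]
def proj(K,P,X):
    c=P[:3,:3].T@(np.asarray(X)-P[:3,3]); return (K@c/c[2])[:2]
def wristpose(o,c):
    T=np.eye(4);T[:3,:3]=Rq(o["eef_rot"]).as_matrix();T[:3,3]=o["eef_pos"]; return T@c["mount"]
E
python3 - <<'E'
from h import *
t=lambda x,y:(205+(x+.5)/3.5-.5,120+(y+.5)/3.5-.5)
t2=lambda x,y:(360+(x+.5)/3.5-.5,170+(y+.5)/3.5-.5)
s=lambda x,y:(280+(x+.5)/4-.5,190+(y+.5)/4-.5)
s2=lambda x,y:(150+(x+.5)/4-.5,290+(y+.5)/4-.5)
for n,cam,p,z in [("spacer",'top',t2(131,131),.022),("spacer",'scene',s2(612,268),.022),("collar",'top',t2(226,478),.024),("collar",'scene',s2(103,185),.024),
 ("tall",'top',t2(79,392),.045),("tall","scene",s2(328,68),.045),("flat",'top',t2(239,294),.01),("seat",'top',t(384,350),.065),("seat",'scene',s(215,345),.065),("tip",'top',t(385,340),.122),("tip",'scene',s(215,260),.122),("knob",'top',t(170,411),.08),("knob",'scene',s(254,200),.08)]:
    print(n,cam,np.round(atz(*CAM[cam],*p,z),4))
print([np.round(atz(*CAM['top'],*t(*p),.012),4) for p in [(68,360),(116,531),(498,415),(449,248)]])
o=get_obs();c=camera("wrist");cv2.imwrite("pics/w0.png",c["img"][:,:,::-1]);print(c["mount"],c["intrinsics"])
E
```

```text
spacer top [ 0.6102 -0.2325  0.022 ]
spacer scene [ 0.6129 -0.2359  0.022 ]
collar top [ 0.3521 -0.291   0.024 ]
collar scene [ 0.3546 -0.2946  0.024 ]
tall top [ 0.4172 -0.1836  0.045 ]
tall scene [ 0.4204 -0.1896  0.045 ]
flat top [ 0.4872 -0.3096  0.01  ]
seat top [ 0.5774 -0.0161  0.065 ]
seat scene [ 0.5806 -0.0223  0.065 ]
tip top [ 0.5768 -0.0173  0.122 ]
tip scene [ 0.5813 -0.0241  0.122 ]
knob top [0.5357 0.1374 0.08  ]
knob scene [0.5463 0.1127 0.08  ]
[array([0.5831, 0.2227, 0.012 ]), array([0.4534, 0.1879, 0.012 ]), array([ 0.5329, -0.0999,  0.012 ]), array([ 0.6606, -0.0669,  0.012 ])]
[[ 8.29086752e-04 -9.54827501e-01 -2.97159480e-01  7.45036998e-02]
 [ 9.99999498e-01  9.58810604e-04 -2.90794685e-04  6.57183321e-04]
 [ 5.62578423e-04 -2.97159090e-01  9.54827816e-01 -1.43050806e-01]
 [ 0.00000000e+00  0.00000000e+00  0.00000000e+00  1.00000000e+00]] [[398.24865564   0.         319.96441021]
 [  0.         398.24865564 248.28721658]
 [  0.           0.           1.        ]]
```

View pics/w0.png

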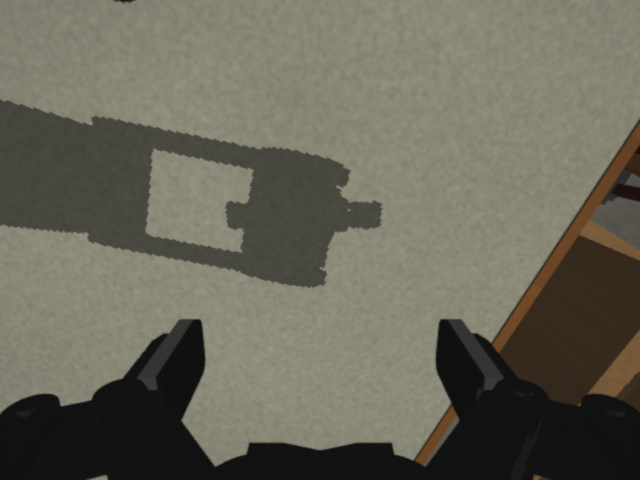

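Emit:
{"op": "arm_command", "data": {
  "motion": "0.19 -0.045 0.04 0 0 0 1; 0.19 -0.045 0.04 0 0 0 1; 0.19 -0.045 0.04 0 0 0 1; 0.19 -0.045 0.04 0 0 0 1; 0.19 -0.045 0.04 0 0 0 1; 0.19 -0.045 0.04 0 0 0 1; 0.19 -0.045 0.04 0 0 0 1; 0.19 -0.045 0.04 0 0 0 1; 0.19 -0.045 0.04 0 0 0 1; 0.19 -0.045 0.04 0 0 0 1"
}}

```text
time_s: 2.08
eef_pos: [0.5556, -0.2836, 0.1504]
eef_rot: [0.006, 0.979, 0.206, -0.0]
wrist_force: [0.3, -1.2, 0.5]
opening: 1.004
```

Emit:
{"op": "arm_command", "data": {
  "motion": "0 0 0 0 0 0.115 1; 0 0 0 0 0 0.115 1; 0 0 0 0 0 0.115 1; 0 0 0 0 0 0.115 1; 0 0 0 0 0 0.115 1"
}}

```text
time_s: 2.5
eef_pos: [0.5622, -0.273, 0.1464]
eef_rot: [0.003, 0.995, -0.099, 0.0]
wrist_force: [0.1, 0.9, 0.2]
opening: 1.004
```

```bash
cat >> h.py <<'E'
def delta(target,xang=None,o=None):
    o=o or get_obs(); r=Rq(o["eef_rot"]); p=o["eef_pos"]
    m=r.as_matrix(); a=np.degrees(np.arctan2(m[1,0],m[0,0]))
    d=m.T@(np.asarray(target)-p)/0.2
    s="pos %s xang %.2f tilt %s | units xyz %s"%(np.round(p,4),a,np.round(m[:2,2],4),np.round(d,4))
    if xang is not None:
        # desired: z down, x at xang
        c,sn=np.cos(np.radians(xang)),np.sin(np.radians(xang))
        D=np.array([[c,sn,0],[sn,-c,0],[0,0,-1]])
        s+=" turn %s"%np.round(R.from_matrix(m.T@D).as_rotvec()/np.radians(60),4)
    s+=" t %.2f F %s open %.3f"%(o["time_s"],np.round(o["wrist_force"],1),o["opening"])
    print(s)
def snap(name,f="wrist",draw=()):
    o=get_obs();c=camera(f);im=c["img"][:,:,::-1].copy()
    P=wristpose(o,c) if f=="wrist" else c["pose"]
    for X in draw: cv2.drawMarker(im,tuple(int(round(v)) for v in proj(c["intrinsics"],P,X)),(255,0,255),0,8)
    cv2.imwrite(f"pics/{name}.png",im); return o,c["intrinsics"],P,c["img"]
E
python3 - <<'E'
from h import *
delta([.6115,-.234,.13],-10)
o,K,P,im=snap("w1",draw=[[.6102,-.2325,.022],[.6129,-.2359,.022]])
print(search_frame("wrist","spacer_center"))
E
```

```text
pos [ 0.5622 -0.273   0.1464] xang -11.33 tilt [ 0.0003 -0.0059] | units xyz [ 0.2031 -0.2399  0.0809] turn [ 0.0055 -0.0013 -0.0221] t 2.50 F [0.1 0.9 0.2] open 1.004
[{'box': [217.7, 144.2, 282.3, 211.8], 'conf': 0.92}]
```

View pics/w1.png

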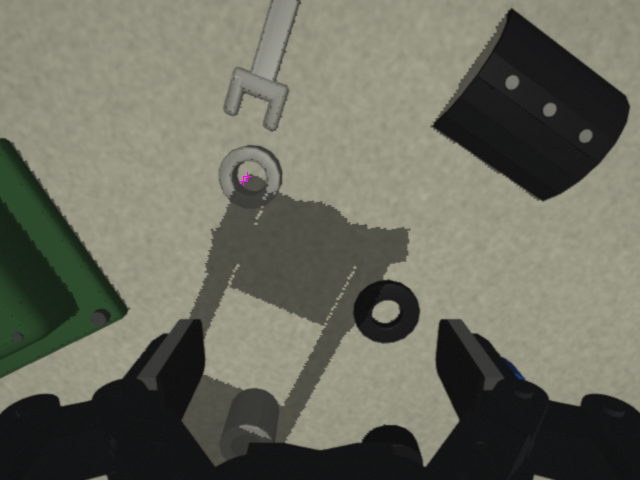

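The wrist picture shows the spacer at about (250,176), with the wrench fork ending above it at row 128. The flat ring is at (387,311). The table-camera estimates land within about 4 mm of the spacer. I'll move above it and measure again.

Emit:
{"op": "arm_command", "data": {
  "motion": "0.1 -0.12 0.04 0 0 -0.02 1; 0.1 -0.12 0.04 0.005 0 0 0.8; 0 0 0 0 0 0 0.8; 0 0 0 0 0 0 0.8"
}}

```text
time_s: 2.93
eef_pos: [0.6115, -0.2341, 0.1305]
eef_rot: [0.001, 0.997, -0.078, 0.001]
wrist_force: [0.4, -0.3, -0.4]
opening: 0.797
```

Run:
```python
from h import *
delta([.6115,-.234,.13],-10)
o,K,P,im=snap("w2",draw=[[.6102,-.2325,.022],[.6129,-.2359,.022]])
for d in search_frame("wrist","spacer_center"):
    b=d["box"];print(d, atz(K,P,(b[0]+b[2])/2,(b[1]+b[3])/2,.011))
```

```text
pos [ 0.6115 -0.2341  0.1305] xang -8.99 tilt [ 0.0024 -0.0023] | units xyz [-0.0001 -0.0003  0.0023] turn [ 0.0018 -0.0026  0.0168] t 2.93 F [ 0.4 -0.3 -0.4] open 0.797
{'box': [506.3, 89.3, 640.0, 276.7], 'conf': 0.65} [ 0.62341483 -0.40605727  0.011     ]
{'box': [287.5, 205.6, 352.2, 275.4], 'conf': 0.56} [ 0.61053692 -0.23533902  0.011     ]
```

View pics/w2.png

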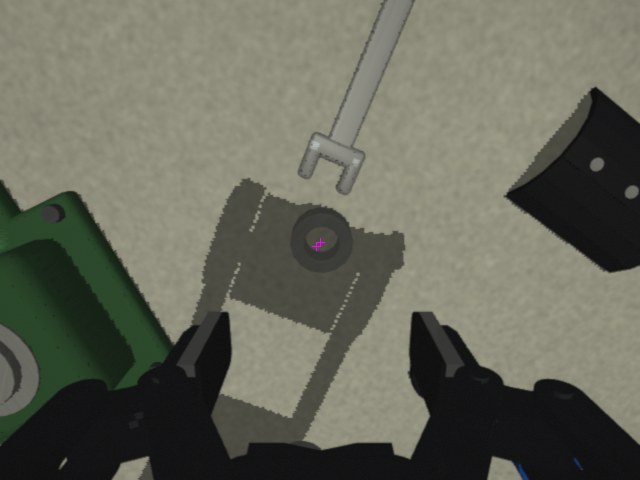

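Run:
```python
from h import *
K=np.array([[398.24865564,0,319.96441021],[0,398.24865564,248.28721658],[0,0,1]])
o=get_obs();c=camera("wrist");P=wristpose(o,c)
p=atz(K,P,321,239.5,.022);print(p)
p[2]=.005;delta(p,-10)
```

```text
[ 0.61360361 -0.23702155  0.022     ]
pos [ 0.6108 -0.2349  0.1308] xang -9.21 tilt [ 0.0026 -0.0023] | units xyz [0.0138 0.007  0.6293] turn [ 0.0018 -0.0029  0.0131] t 3.08 F [-0.9  0.2 -0. ] open 0.801
```

Emit:
{"op": "arm_command", "data": {
  "motion": "0.014 0.007 0.15 0 0 0.012 0.8; 0 0 0.15 0 0 0 0.8; 0 0 0.15 0 0 0 0.8; 0 0 0.12 0 0 0 0.8; 0 0 0.0 0 0 0 0.8"
}}

```text
time_s: 3.5
eef_pos: [0.6149, -0.244, 0.0197]
eef_rot: [0.004, 0.996, -0.087, 0.006]
wrist_force: [-1.9, 0.7, -1.3]
opening: 0.8
```

Run:
```python
from h import *
delta([.6136,-.237,.005],-10)
o,K,P,im=snap("w3",draw=[[.6136,-.237,.022]])
```

```text
pos [ 0.6149 -0.244   0.0197] xang -9.92 tilt [ 0.012  -0.0096] | units xyz [-0.0133 -0.0338  0.0729] turn [ 0.007  -0.0129  0.0012] t 3.50 F [-1.9  0.7 -1.3] open 0.800
```

View pics/w3.png

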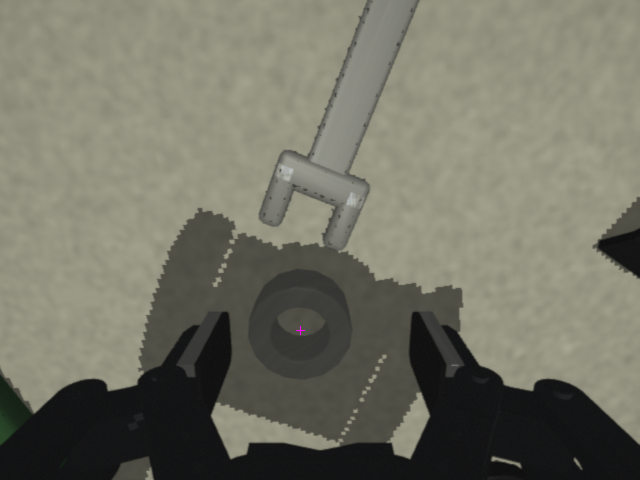

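The target point sits on the ring's bore at (300,329). The tool has drifted 7 mm sideways and tilted slightly, so I'll correct that and finish the descent.

Emit:
{"op": "arm_command", "data": {
  "motion": "-0.013 -0.034 0 0.007 -0.013 0 0.8; 0 0 0.06 0 0 0 0.8; 0 0 0 0 0 0 0.8"
}}

```text
time_s: 3.8
eef_pos: [0.6162, -0.2397, 0.0143]
eef_rot: [0.002, 0.996, -0.087, 0.003]
wrist_force: [0.0, -1.0, 0.1]
opening: 0.8
```

Run:
```python
from h import *
delta([.6136,-.237,.005],-10)
```

```text
pos [ 0.6162 -0.2397  0.0143] xang -9.98 tilt [ 0.0058 -0.0037] | units xyz [-0.0152 -0.0111  0.0462] turn [ 0.0025 -0.006   0.0003] t 3.80 F [ 0.  -1.   0.1] open 0.800
```

Emit:
{"op": "arm_command", "data": {
  "motion": "-0.015 -0.011 0.045 0.003 -0.006 0 0.8; -0.005 0 0.02 0 0 0 0.8; 0 0 0 0 0 0 0.8; 0 0 0 0 0 0 0.8"
}}

```text
time_s: 4.13
eef_pos: [0.6147, -0.2377, 0.0037]
eef_rot: [0.001, 0.996, -0.087, 0.002]
wrist_force: [0.7, 0.1, 0.6]
opening: 0.803
```

Run:
```python
from h import *
delta([.6136,-.237,.005],-10)
```

```text
pos [ 0.6147 -0.2377  0.0037] xang -9.93 tilt [ 0.0048 -0.0022] | units xyz [-0.0061 -0.0025 -0.0063] turn [ 0.0013 -0.0048  0.0012] t 4.13 F [0.7 0.1 0.6] open 0.803
```

Emit:
{"op": "arm_command", "data": {
  "motion": "-0.006 -0.002 -0.005 0.001 -0.004 0 0.4; 0 0 0 0 0 0 0; 0 0 0 0 0 0 0; 0 0 0 0 0 0 0; 0 0 0 0 0 0 0; 0 0 0 0 0 0 0"
}}

```text
time_s: 4.63
eef_pos: [0.6141, -0.2372, 0.006]
eef_rot: [0.001, 0.996, -0.086, 0.001]
wrist_force: [0.9, 0.2, -2.7]
opening: 0.455
```

Run:
```python
from h import *
delta([.6136,-.237,.005],-10)
o,K,P,im=snap("w4")
```

```text
pos [ 0.6141 -0.2372  0.006 ] xang -9.91 tilt [ 0.0016 -0.0011] | units xyz [-0.0027 -0.0007  0.005 ] turn [ 0.0008 -0.0017  0.0015] t 4.63 F [ 0.9  0.2 -2.7] open 0.455
```

View pics/w4.png

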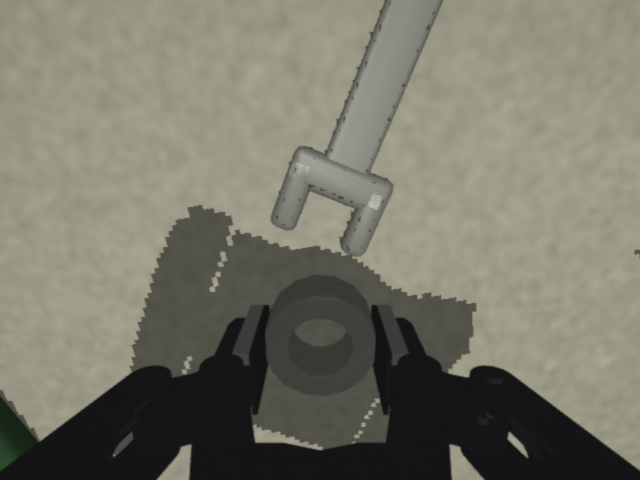

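The picture shows the spacer gripped between the pads at about (320,340), with an opening of 0.455. I'll lift it and go to the fixture.

Run:
```python
from h import *
o=get_obs();c=camera("wrist");P=wristpose(o,c)
for v in (336,338,340):
  p=atz(c["intrinsics"],P,320.5,v,.022);print(p, Rq(o["eef_rot"]).as_matrix().T@(p-o["eef_pos"]))
delta([.578,-.020,.2],15)
```

```text
[ 0.6163327  -0.23911228  0.022     ] [ 0.00260778  0.0014819  -0.01606911]
[ 0.61553758 -0.2389744   0.022     ] [ 0.00180079  0.00148289 -0.01607043]
[ 0.61473979 -0.23883605  0.022     ] [ 0.0009911   0.00148389 -0.01607175]
pos [ 0.614  -0.2372  0.0059] xang -9.91 tilt [ 0.0014 -0.001 ] | units xyz [-0.3628 -1.0382 -0.9719] turn [ 0.0011 -0.0013 -0.4152] t 4.73 F [-0.1  0.1 -1.5] open 0.460
```

Emit:
{"op": "arm_command", "data": {
  "motion": "0 0 -0.1 0 0 0 0; 0 0 -0.2 0 0 0 0; 0 0 -0.2 0 0 0 0; 0 0 -0.2 0 0 0 0; 0 0 -0.2 0 0 -0.11 0; 0 0 0 0 0 -0.11 0; 0 0 0 0 0 -0.11 0; 0 0 0 0 0 -0.09 0"
}}

```text
time_s: 5.4
eef_pos: [0.6115, -0.2359, 0.1909]
eef_rot: [-0.002, 0.99, 0.141, -0.002]
wrist_force: [0.3, 0.4, -1.9]
opening: 0.461
```

Run:
```python
from h import *
delta([.579,-.020,.2],15)
```

```text
pos [ 0.6115 -0.2359  0.1909] xang 16.21 tilt [-0.0053  0.0031] | units xyz [ 0.145  -1.0819 -0.0413] turn [-0.0042  0.0041  0.0201] t 5.40 F [ 0.3  0.4 -1.9] open 0.461
```

Emit:
{"op": "arm_command", "data": {
  "motion": "-0.03 -0.2 0 0 0 0.02 0; -0.03 -0.2 0 0 0 0 0; -0.03 -0.2 0 0 0 0 0; -0.03 -0.2 0 0 0 0 0; -0.03 -0.15 0 0 0 0 0; -0.03 0 0 0 0 0 0; 0 0 0 0 0 0 0"
}}

```text
time_s: 5.98
eef_pos: [0.5213, -0.0576, 0.1896]
eef_rot: [-0.002, 0.991, 0.132, -0.002]
wrist_force: [0.5, -0.2, -2.0]
opening: 0.458
```

Run:
```python
from h import *
delta([.579,-.020,.2],15)
o,K,P,im=snap("w5",draw=[[.579,-.020,.122],[.579,-.020,.068]])
```

```text
pos [ 0.5213 -0.0576  0.1896] xang 15.15 tilt [-0.0053  0.0025] | units xyz [ 0.3273 -0.1063 -0.0531] turn [-0.0036  0.0043  0.0025] t 5.98 F [ 0.5 -0.2 -2. ] open 0.458
```

View pics/w5.png

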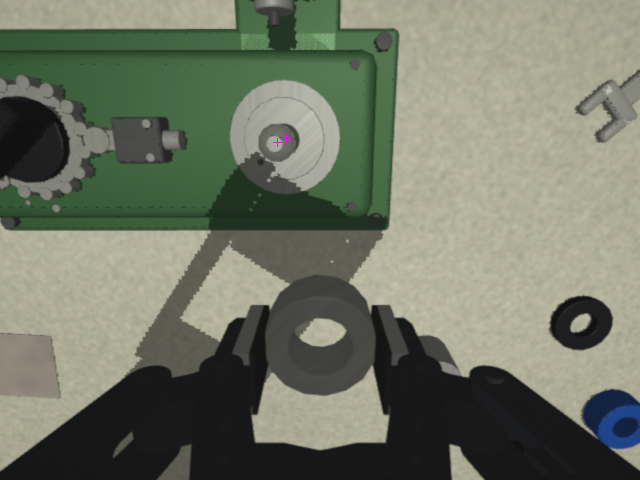

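Run:
```python
from h import *
im=cv2.imread("pics/w5.png")
cv2.imwrite("pics/w5z.png",cv2.resize(im[70:210,220:350],None,fx=4,fy=4,interpolation=cv2.INTER_CUBIC))
o=get_obs();c=camera("wrist");P=wristpose(o,c);K=c["intrinsics"]
print([proj(K,P,[.579,-.02,z]) for z in (.122,.068)])
print(atz(K,P,274.5,143,.122),atz(K,P,285,137,.068))
delta([.579,-.0185,.16],15)
```

```text
[array([277.15019192, 143.31215167]), array([286.19428424, 139.1188526 ])]
[ 0.5787956  -0.01865524  0.122     ] [ 0.58007193 -0.01895212  0.068     ]
pos [ 0.5226 -0.0587  0.1898] xang 15.05 tilt [-0.0043  0.0026] | units xyz [ 0.3252 -0.1205  0.1482] turn [-0.0035  0.0034  0.0008] t 6.08 F [-0.5  0.6 -1.4] open 0.461
```

View pics/w5z.png

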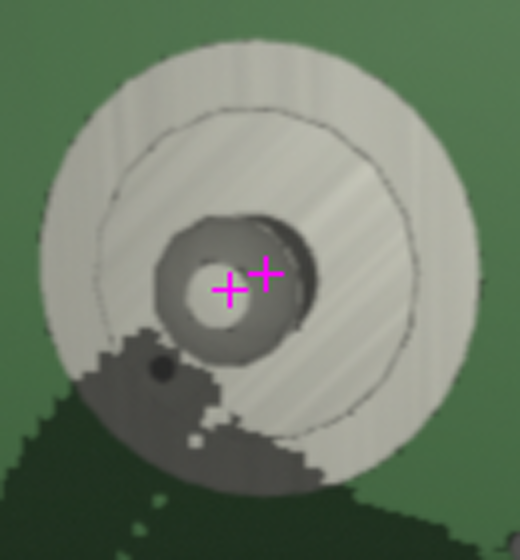

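The nose shows at (274,144) and the seat centre at (284,138), so the post is near (0.579,-0.0187) by the wrist camera. I'll aim relative to the ring as the same camera sees it.

Run:
```python
from h import *
delta([.5772,-.0176,.16],15)
```

```text
pos [ 0.5226 -0.0587  0.1898] xang 15.05 tilt [-0.0043  0.0026] | units xyz [ 0.3176 -0.1271  0.1483] turn [-0.0035  0.0034  0.0008] t 6.08 F [-0.5  0.6 -1.4] open 0.461
```

Emit:
{"op": "arm_command", "data": {
  "motion": "0.16 -0.063 0.05 -0.003 0.003 0 0; 0.16 -0.063 0.05 0 0 0 0; 0 0 0 0 0 0 0; 0 0 0 0 0 0 0"
}}

```text
time_s: 6.42
eef_pos: [0.5835, -0.0222, 0.169]
eef_rot: [0.001, 0.992, 0.127, 0.001]
wrist_force: [0.1, 0.9, -2.2]
opening: 0.463
```

Run:
```python
from h import *
delta([.5772,-.0176,.15],15)
```

```text
pos [ 0.5835 -0.0222  0.169 ] xang 14.61 tilt [ 0.0027 -0.002 ] | units xyz [-0.0248 -0.0305  0.0949] turn [ 0.0025 -0.002  -0.0065] t 6.42 F [ 0.1  0.9 -2.2] open 0.463
```

Emit:
{"op": "arm_command", "data": {
  "motion": "-0.025 -0.03 0.05 0.002 -0.002 -0.006 0; -0.008 -0.006 0.03 0 0 0 0; 0 0 0 0 0 0 0; 0 0 0 0 0 0 0"
}}

```text
time_s: 6.75
eef_pos: [0.5744, -0.0199, 0.1504]
eef_rot: [0.0, 0.992, 0.129, -0.001]
wrist_force: [0.9, 0.3, -1.6]
opening: 0.463
```

Run:
```python
from h import *
delta([.5772,-.0176,.15],15)
snap("w6")
o,K,P,im=snap("s6","scene")
cv2.imwrite("pics/s6z.png",cv2.resize(im[170:330,270:440,::-1],None,fx=4,fy=3.5,interpolation=cv2.INTER_CUBIC))
```

```text
pos [ 0.5744 -0.0199  0.1504] xang 14.79 tilt [-0.0016 -0.0007] | units xyz [ 0.0162 -0.0074  0.0019] turn [ 0.0002  0.0017 -0.0035] t 6.75 F [ 0.9  0.3 -1.6] open 0.463
```

View pics/w6.png

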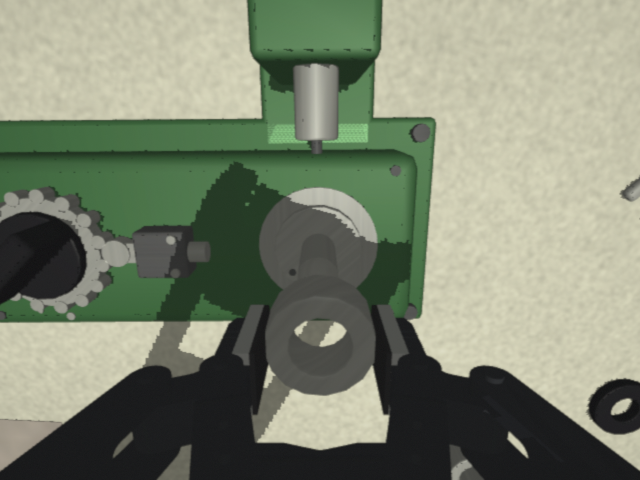

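View pics/s6z.png

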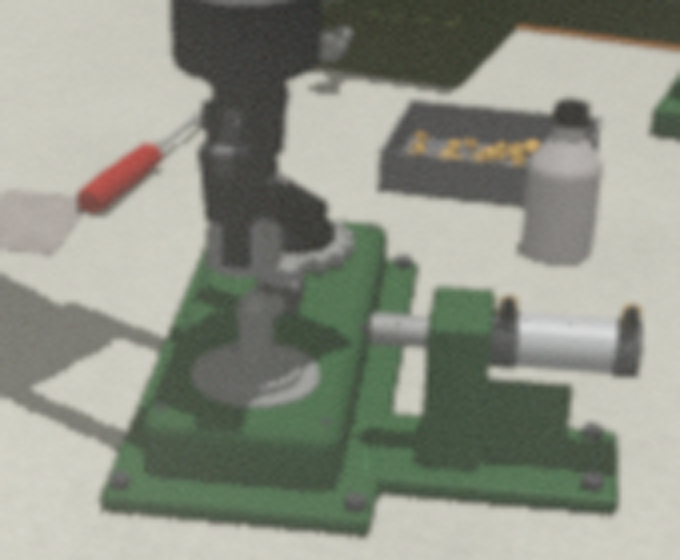

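The ring lines up with the post in the column direction (320 against 319). The pose still needs about +3 mm in x and -1.3 mm in y. I'll correct that and descend in steps.

Emit:
{"op": "arm_command", "data": {
  "motion": "0.018 -0.008 0 0 0.002 -0.003 0; 0.008 -0.003 0 0 0 0 0; 0 0 0 0 0 0 0"
}}

```text
time_s: 7.1
eef_pos: [0.5801, -0.0169, 0.1524]
eef_rot: [0.001, 0.992, 0.13, 0.002]
wrist_force: [0.1, -1.1, -1.4]
opening: 0.458
```

Run:
```python
from h import *
delta([.5772,-.0176,.13],15)
```

```text
pos [ 0.5801 -0.0169  0.1524] xang 14.92 tilt [ 0.0039 -0.0008] | units xyz [-0.0154 -0.0006  0.1118] turn [ 0.0017 -0.0034 -0.0013] t 7.10 F [ 0.1 -1.1 -1.4] open 0.458
```

Emit:
{"op": "arm_command", "data": {
  "motion": "-0.01 0 0.03 0.001 -0.003 0 0; 0 0 0.03 0 0 0 0; 0 0 0 0 0 0 0; 0 0 0 0 0 0 0; 0 0 0 0 0 0 0"
}}

```text
time_s: 7.52
eef_pos: [0.5783, -0.0173, 0.1394]
eef_rot: [0.0, 0.991, 0.13, 0.0]
wrist_force: [-0.0, -0.5, -2.0]
opening: 0.462
```

Run:
```python
from h import *
delta([.5772,-.0176,.13],15)
```

```text
pos [ 0.5783 -0.0173  0.1394] xang 14.95 tilt [ 0.001  -0.0008] | units xyz [-0.0059 -0.      0.0472] turn [ 0.001  -0.0007 -0.0008] t 7.52 F [-0.  -0.5 -2. ] open 0.462
```

Emit:
{"op": "arm_command", "data": {
  "motion": "-0.006 0 0.03 0 0 0 0; 0 0 0.03 0 0 0 0; 0 0 0.03 0 0 0 0; 0 0 0 0 0 0 0; 0 0 0 0 0 0 0"
}}

```text
time_s: 7.93
eef_pos: [0.5777, -0.0177, 0.1197]
eef_rot: [0.001, 0.992, 0.13, 0.001]
wrist_force: [1.1, 0.6, -0.0]
opening: 0.465
```

Run:
```python
from h import *
delta([.5772,-.0176,.074],15)
snap("w7")
```

```text
pos [ 0.5777 -0.0177  0.1197] xang 14.95 tilt [ 0.0025 -0.0009] | units xyz [-0.0027 -0.0014  0.2283] turn [ 0.0015 -0.0021 -0.0009] t 7.93 F [ 1.1  0.6 -0. ] open 0.465
```

View pics/w7.png

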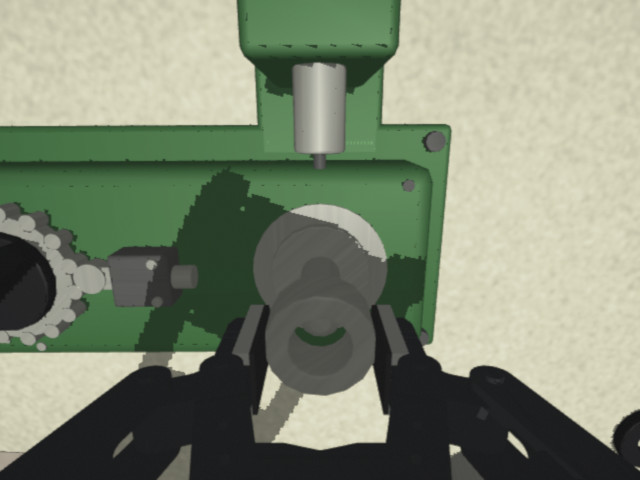

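Emit:
{"op": "arm_command", "data": {
  "motion": "-0.003 -0.001 0.03 0.001 -0.002 0 0; 0 0 0.03 0 0 0 0; 0 0 0 0 0 0 0"
}}

```text
time_s: 8.23
eef_pos: [0.5788, -0.0176, 0.108]
eef_rot: [0.001, 0.992, 0.13, 0.002]
wrist_force: [1.5, 0.5, -2.2]
opening: 0.461
```

Run:
```python
from h import *
delta([.5772,-.0176,.074],15)
o,K,P,im=snap("w8")
cv2.imwrite("pics/w8z.png",cv2.resize(im[260:410,240:400,::-1],None,fx=4,fy=4,interpolation=cv2.INTER_CUBIC))
```

```text
pos [ 0.5788 -0.0176  0.108 ] xang 14.95 tilt [ 0.0043 -0.0007] | units xyz [-0.0082 -0.0026  0.1698] turn [ 0.0017 -0.0038 -0.0009] t 8.23 F [ 1.5  0.5 -2.2] open 0.461
```

View pics/w8z.png

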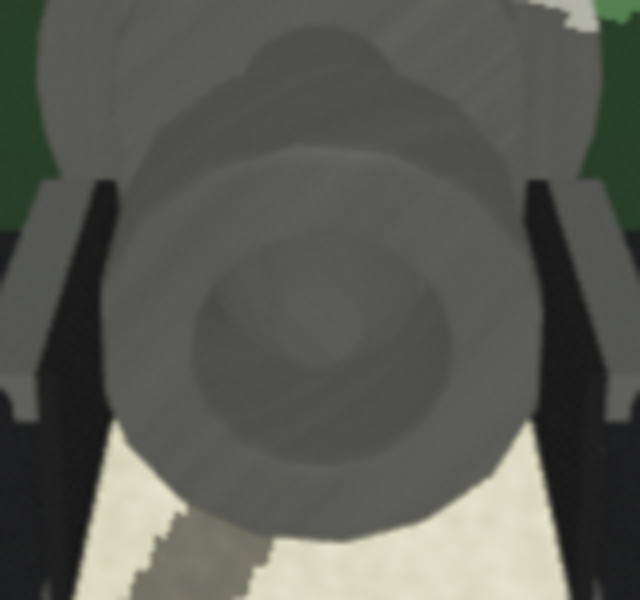

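The nose now shows inside the bore at crop (322,325), so the ring is threaded and the forces are small. I'll keep going down.

Emit:
{"op": "arm_command", "data": {
  "motion": "-0.006 -0.002 0.03 0.001 -0.003 0 0; -0.004 0 0.03 0 0 0 0; -0.002 0 0.03 0 0 0 0; 0 0 0.03 0 0 0 0; 0 0 0 0 0 0 0"
}}

```text
time_s: 8.7
eef_pos: [0.5787, -0.0176, 0.0835]
eef_rot: [0.001, 0.991, 0.13, 0.003]
wrist_force: [4.2, 2.1, -2.0]
opening: 0.462
```

Run:
```python
from h import *
delta([.5772,-.0176,.074],15)
```

```text
pos [ 0.5787 -0.0176  0.0835] xang 14.95 tilt [ 0.0065 -0.0004] | units xyz [-0.0077 -0.0022  0.0473] turn [ 0.0019 -0.0059 -0.0009] t 8.70 F [ 4.2  2.1 -2. ] open 0.462
```

Emit:
{"op": "arm_command", "data": {
  "motion": "0 0 0.02 0.002 -0.006 0 0; 0 0 0.02 0 -0.002 0 0; 0 0 0.015 0 0 0 0; 0 0 0 0 0 0 0; 0 0 0 0 0 0 0"
}}

```text
time_s: 9.12
eef_pos: [0.5788, -0.0178, 0.0738]
eef_rot: [0.0, 0.991, 0.13, -0.002]
wrist_force: [2.4, 0.8, -0.8]
opening: 0.464
```

Run:
```python
from h import *
delta([.5772,-.0176,.074],15)
```

```text
pos [ 0.5788 -0.0178  0.0738] xang 14.98 tilt [-0.0046 -0.001 ] | units xyz [-0.0076 -0.0029 -0.0007] turn [-0.0002  0.0045 -0.0004] t 9.12 F [ 2.4  0.8 -0.8] open 0.464
```

Emit:
{"op": "arm_command", "data": {
  "motion": "0 0 0.01 0 0.004 0 0; 0 0 0.008 0 0 0 0; 0 0 0 0 0 0 0"
}}

```text
time_s: 9.37
eef_pos: [0.5788, -0.0178, 0.074]
eef_rot: [0.0, 0.991, 0.131, -0.001]
wrist_force: [3.7, 1.1, -3.1]
opening: 0.46
```

Run:
```python
from h import *
delta([.5788,-.0178,.074],15)
```

```text
pos [ 0.5788 -0.0178  0.074 ] xang 15.02 tilt [-0.0014 -0.0002] | units xyz [-0.0002 -0.0001 -0.0002] turn [-0.0001  0.0014  0.0003] t 9.37 F [ 3.7  1.1 -3.1] open 0.460
```

Emit:
{"op": "arm_command", "data": {
  "motion": "0 0 0.02 0 0.001 0 0; 0 0 0.02 0 0 0 0; 0 0 0.0 0 0 0 0"
}}

```text
time_s: 9.62
eef_pos: [0.5792, -0.018, 0.0747]
eef_rot: [0.0, 0.991, 0.131, -0.001]
wrist_force: [0.4, -0.5, -2.2]
opening: 0.461
```

Run:
```python
from h import *
delta([.5788,-.0178,.074],15)
o,K,P,im=snap("w9")
cv2.imwrite("pics/w9z.png",cv2.resize(im[190:440,180:460,::-1],None,fx=2.4,fy=2.4,interpolation=cv2.INTER_CUBIC))
```

```text
pos [ 0.5792 -0.018   0.0747] xang 15.10 tilt [-0.0016 -0.0011] | units xyz [-0.0016 -0.0015  0.0034] turn [0.0006 0.0017 0.0016] t 9.62 F [ 0.4 -0.5 -2.2] open 0.461
```

View pics/w9z.png

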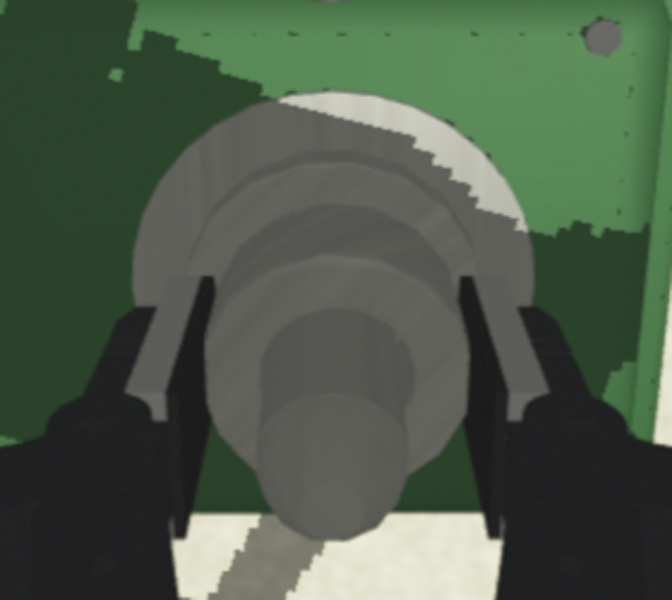

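The spacer surrounds the post and the tool won't go below about z = 0.0745, which matches a seated ring. I'll release it and retreat straight up.

Emit:
{"op": "arm_command", "data": {
  "motion": "0 0 0 0 0 0 0.75; 0 0 0 0 0 0 0.75; 0 0 0 0 0 0 0.75; 0 0 0 0 0 0 0.75; 0 0 -0.1 0 0 0 0.75; 0 0 -0.2 0 0 0 0.75; 0 0 -0.2 0 0 0 0.75; 0 0 -0.15 0 0 0 0.75; 0 0 0 0 0 0 0.75"
}}

```text
time_s: 10.42
eef_pos: [0.5736, -0.018, 0.199]
eef_rot: [-0.002, 0.991, 0.131, -0.01]
wrist_force: [0.1, -0.3, 0.3]
opening: 0.75
```

Run:
```python
from h import *
delta([.353,-.2915,.2],15)
o,K,P,im=snap("w10",draw=[[.5785,-.0178,.09],[.5785,-.0178,.122]])
o,K,P,im=snap("s10","scene")
cv2.imwrite("pics/s10z.png",cv2.resize(im[170:330,270:440,::-1],None,fx=4,fy=3.5,interpolation=cv2.INTER_CUBIC))
```

```text
pos [ 0.5736 -0.018   0.199 ] xang 15.05 tilt [-0.0211  0.0018] | units xyz [-1.42    1.0342  0.0156] turn [-0.0069  0.019   0.0007] t 10.42 F [ 0.1 -0.3  0.3] open 0.750
```

View pics/w10.png

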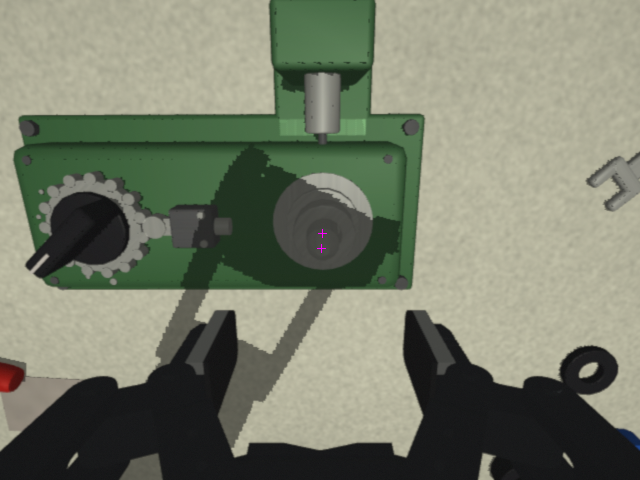

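View pics/s10z.png

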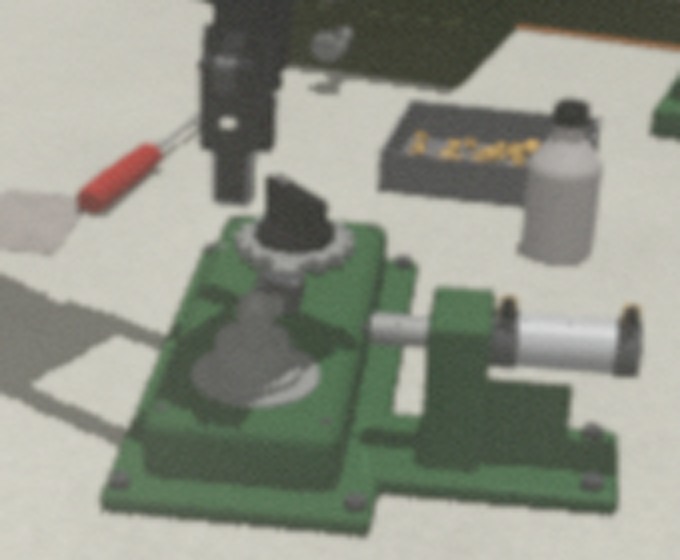

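The spacer sits at the foot of the post; the markers at (322,233) and (321,248) fall on the ring and the post. The knob bar's white end is at (40,263), which suggests the second notch. Next is the collar.

Emit:
{"op": "arm_command", "data": {
  "motion": "-0.16 0.115 0 -0.007 0.019 0 0.85; -0.16 0.115 0 0 0 0 0.85; -0.16 0.115 0 0 0 0 0.85; -0.16 0.115 0 0 0 0 0.85; -0.16 0.115 0 0 0 0 0.85; -0.16 0.115 0.02 0 0 0 0.85; -0.16 0.115 0.08 0 0 0 0.85; -0.16 0.115 0.1 0 0 0 0.85; -0.1 0.07 0.1 0 0 0 0.85; 0 0 0 0 0 0 0.85"
}}

```text
time_s: 11.35
eef_pos: [0.3425, -0.2762, 0.1168]
eef_rot: [-0.011, 0.991, 0.135, -0.013]
wrist_force: [-0.5, 0.5, -0.5]
opening: 0.849
```

Emit:
{"op": "arm_command", "data": {
  "motion": "0 0 0 0 0 0 0.85; 0 0 0 0 0 0 0.85"
}}

```text
time_s: 11.52
eef_pos: [0.3396, -0.2745, 0.1129]
eef_rot: [-0.015, 0.991, 0.133, -0.015]
wrist_force: [0.7, 0.4, -0.5]
opening: 0.852
```

Run:
```python
from h import *
delta([.353,-.2915,.13],15)
o,K,P,im=snap("w11",draw=[[.353,-.2915,.024]])
for d in search_frame("wrist","collar_center"):
    b=d["box"];print(d, atz(K,P,(b[0]+b[2])/2,(b[1]+b[3])/2,.012))
```

```text
pos [ 0.3396 -0.2745  0.1129] xang 15.27 tilt [-0.0326  0.025 ] | units xyz [ 0.0403  0.0966 -0.0896] turn [-0.0312  0.0239  0.0042] t 11.52 F [ 0.7  0.4 -0.5] open 0.852
{'box': [484.0, 147.2, 590.8, 237.4], 'conf': 0.74} [ 0.40536384 -0.38967557  0.012     ]
{'box': [315.5, 191.9, 405.2, 279.5], 'conf': 0.72} [ 0.35027456 -0.29552669  0.012     ]
```

View pics/w11.png

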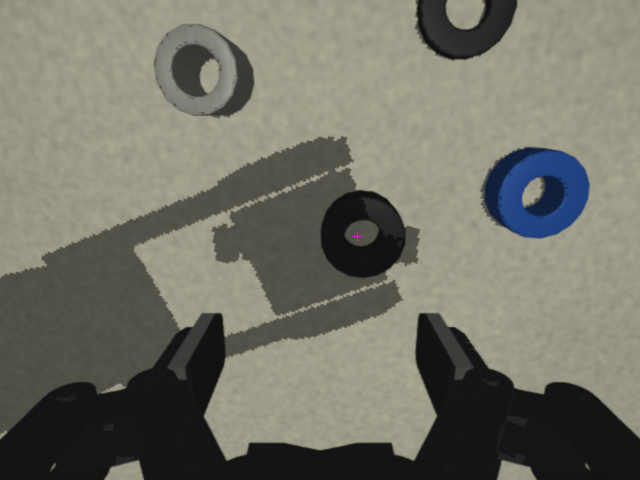

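The black collar is at (362,233), with the blue look-alike at (538,192) and the bush at (197,70). I'll fix the tilt and get closer.

Emit:
{"op": "arm_command", "data": {
  "motion": "0.04 0.095 -0.02 -0.03 0.024 0 0.85; 0 0 0 0 0 0 0.85; 0 0 0 0 0 0 0.85; 0 0 0 0 0 0 0.85"
}}

```text
time_s: 11.95
eef_pos: [0.3565, -0.2882, 0.1183]
eef_rot: [0.001, 0.991, 0.137, 0.001]
wrist_force: [0.0, 0.0, -0.8]
opening: 0.85
```

Run:
```python
from h import *
delta([.353,-.2925,.005],15)
o,K,P,im=snap("w12",draw=[[.353,-.2925,.024]])
```

```text
pos [ 0.3565 -0.2882  0.1183] xang 15.73 tilt [ 0.0024 -0.0009] | units xyz [-0.0237  0.0149  0.5664] turn [ 0.0014 -0.002   0.0122] t 11.95 F [ 0.   0.  -0.8] open 0.850
```

View pics/w12.png

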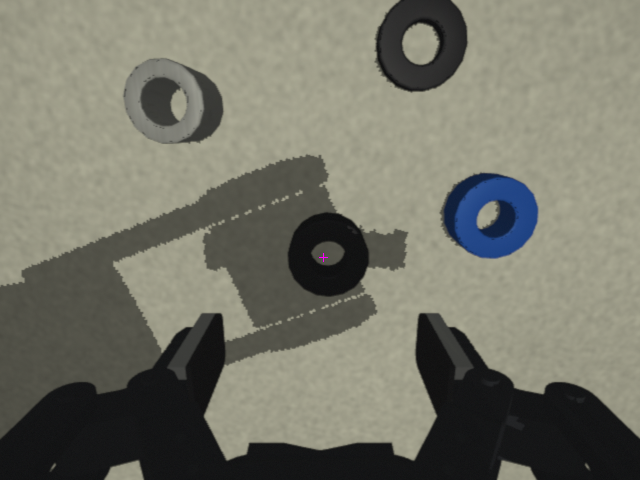

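Emit:
{"op": "arm_command", "data": {
  "motion": "-0.005 0.02 0.1 0 -0.002 0.01 0.85; 0 0 0.12 0 0 0 0.85; 0 0 0.12 0 0 0 0.85; 0 0 0.08 0 0 0 0.85; 0 0 0 0 0 0 0.85; 0 0 0 0 0 0 0.85"
}}

```text
time_s: 12.5
eef_pos: [0.3583, -0.2907, 0.0339]
eef_rot: [0.002, 0.991, 0.134, 0.0]
wrist_force: [0.9, 0.4, 0.3]
opening: 0.848
```

Run:
```python
from h import *
delta([.3557,-.293,.006],15)
o,K,P,im=snap("w13",draw=[[.3557,-.293,.024]])
```

```text
pos [ 0.3583 -0.2907  0.0339] xang 15.39 tilt [ 0.0009 -0.0036] | units xyz [-0.0156  0.0074  0.1394] turn [0.0035 0.0001 0.0065] t 12.50 F [0.9 0.4 0.3] open 0.848
```

View pics/w13.png

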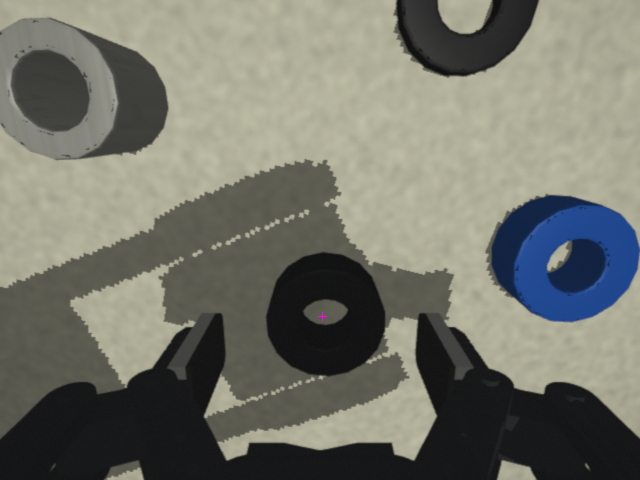

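Emit:
{"op": "arm_command", "data": {
  "motion": "-0.015 0.007 0.07 0.003 0 0.006 0.85; -0.003 0 0.07 0 0 0 0.85; 0 0 0.02 0 0 0 0.85; 0 0 0 0 0 0 0.85; 0 0 0 0 0 0 0.85"
}}

```text
time_s: 12.97
eef_pos: [0.3582, -0.296, 0.0072]
eef_rot: [0.004, 0.991, 0.132, 0.002]
wrist_force: [0.2, 0.8, 0.1]
opening: 0.847
```

Run:
```python
from h import *
delta([.3557,-.293,.006],15)
```

```text
pos [ 0.3582 -0.296   0.0072] xang 15.11 tilt [ 0.005  -0.0077] | units xyz [-0.0081 -0.0176  0.0058] turn [ 0.0083 -0.0027  0.0019] t 12.97 F [0.2 0.8 0.1] open 0.847
```

Emit:
{"op": "arm_command", "data": {
  "motion": "-0.01 -0.018 0.004 0.008 -0.003 0 0.85; -0.003 0 0 0 0 0 0.85; 0 0 0 0 0 0 0.6; 0 0 0 0 0 0 0; 0 0 0 0 0 0 0; 0 0 0 0 0 0 0; 0 0 0 0 0 0 0"
}}

```text
time_s: 13.55
eef_pos: [0.3564, -0.2951, 0.0105]
eef_rot: [0.003, 0.991, 0.132, 0.001]
wrist_force: [0.8, -0.3, -0.4]
opening: 0.573
```

Run:
```python
from h import *
delta([.3557,-.293,.006],15)
o,K,P,im=snap("w14")
for v in (333,336,339):
  p=atz(K,P,320.5,v,.024); print(Rq(o["eef_rot"]).as_matrix().T@(p-o["eef_pos"]))
```

```text
pos [ 0.3564 -0.2951  0.0105] xang 15.15 tilt [ 0.0032 -0.0052] | units xyz [-0.0005 -0.0112  0.0226] turn [ 0.0056 -0.0017  0.0025] t 13.55 F [ 0.8 -0.3 -0.4] open 0.573
[ 0.00190719  0.00105196 -0.01345867]
[ 0.00067727  0.00105347 -0.01346082]
[-0.00055881  0.00105499 -0.01346297]
```

View pics/w14.png

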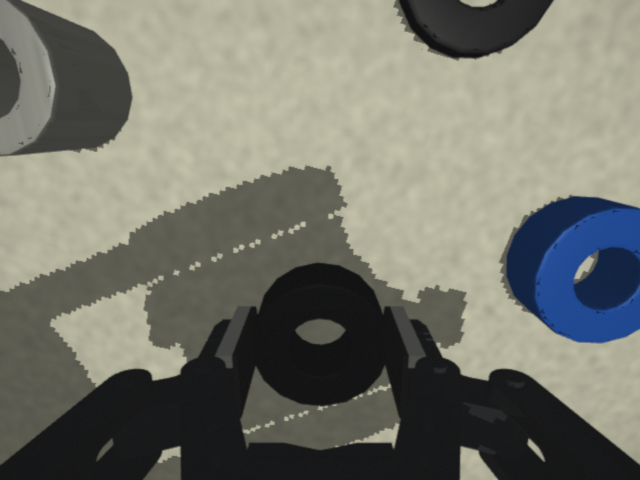

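The collar is gripped at about (320,340) with an opening of 0.573. I'll lift it and go back to the post.

Emit:
{"op": "arm_command", "data": {
  "motion": "0 0 -0.1 0.005 -0.002 0 0; 0 0 -0.2 0 0 0 0; 0 0 -0.2 0 0 0 0; 0 0 -0.2 0 0 0 0; 0 0 -0.15 0 0 0 0; 0 0 0 0 0 0 0"
}}

```text
time_s: 14.1
eef_pos: [0.3538, -0.2917, 0.1838]
eef_rot: [-0.005, 0.991, 0.132, -0.003]
wrist_force: [0.7, -1.3, -0.4]
opening: 0.573
```

Run:
```python
from h import *
delta([.579,-.0175,.2],15)
snap("w15")
```

```text
pos [ 0.3538 -0.2917  0.1838] xang 15.12 tilt [-0.0075  0.0096] | units xyz [ 1.4443 -1.0306 -0.0761] turn [-0.0107  0.0045  0.002 ] t 14.10 F [ 0.7 -1.3 -0.4] open 0.573
```

View pics/w15.png

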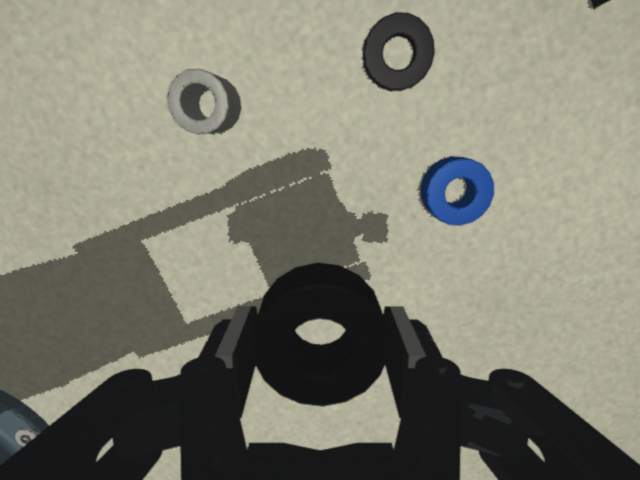

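The collar is held level at (320,335), and the other rings haven't been moved.

Emit:
{"op": "arm_command", "data": {
  "motion": "0.16 -0.115 -0.01 -0.01 0.004 0 0; 0.16 -0.115 -0.01 0 0 0 0; 0.16 -0.115 -0.01 0 0 0 0; 0.16 -0.115 -0.01 0 0 0 0; 0.16 -0.115 -0.01 0 0 0 0; 0.16 -0.115 0 0 0 0 0; 0.16 -0.115 0 0 0 0 0; 0.1 -0.07 0 0 0 0 0; 0 0 0 0 0 0 0; 0 0 0 0 0 0 0"
}}

```text
time_s: 14.98
eef_pos: [0.5439, -0.0472, 0.1747]
eef_rot: [-0.006, 0.992, 0.127, -0.01]
wrist_force: [-0.7, -0.9, -1.0]
opening: 0.571
```

Run:
```python
from h import *
delta([.579,-.0175,.16],15)
```

```text
pos [ 0.5439 -0.0472  0.1747] xang 14.58 tilt [-0.0208  0.0094] | units xyz [ 0.2083 -0.0984  0.0715] turn [-0.0137  0.0169 -0.0071] t 14.98 F [-0.7 -0.9 -1. ] open 0.571
```

Emit:
{"op": "arm_command", "data": {
  "motion": "0.1 -0.05 0.03 -0.014 0.017 -0.007 0; 0.1 -0.04 0.03 0 0 0 0; 0 0 0 0 0 0 0; 0 0 0 0 0 0 0; 0 0 0 0 0 0 0"
}}

```text
time_s: 15.4
eef_pos: [0.5727, -0.021, 0.1542]
eef_rot: [-0.001, 0.992, 0.129, -0.006]
wrist_force: [0.8, -0.2, -0.9]
opening: 0.57
```

Run:
```python
from h import *
delta([.579,-.0175,.155],15)
```

```text
pos [ 0.5727 -0.021   0.1542] xang 14.87 tilt [-0.0124  0.0009] | units xyz [ 0.0347 -0.0089 -0.0043] turn [-0.0039  0.0112 -0.0021] t 15.40 F [ 0.8 -0.2 -0.9] open 0.570
```

Emit:
{"op": "arm_command", "data": {
  "motion": "0.025 -0.007 0 -0.004 0.011 -0.002 0; 0.005 0 0 0 0 0 0; 0 0 0 0 0 0 0; 0 0 0 0 0 0 0"
}}

```text
time_s: 15.73
eef_pos: [0.5765, -0.0209, 0.1538]
eef_rot: [0.0, 0.992, 0.129, -0.0]
wrist_force: [-0.4, 1.0, -0.8]
opening: 0.573
```

Run:
```python
from h import *
delta([.579,-.0175,.14],15)
snap("w16")
```

```text
pos [ 0.5765 -0.0209  0.1538] xang 14.77 tilt [-0.0008 -0.0005] | units xyz [ 0.0167 -0.0134  0.0688] turn [ 0.0003  0.0008 -0.0038] t 15.73 F [-0.4  1.  -0.8] open 0.573
```

View pics/w16.png

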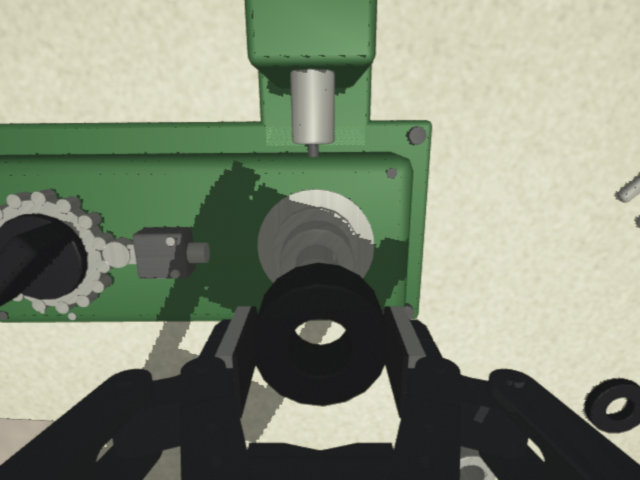

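The post shows at column 316 against 320 for the collar, which agrees with the remaining -y correction.

Emit:
{"op": "arm_command", "data": {
  "motion": "0.015 -0.014 0.02 0 0 -0.003 0; 0.002 -0.002 0.02 0 0 0 0; 0 0 0.02 0 0 0 0; 0 0 0 0 0 0 0; 0 0 0 0 0 0 0"
}}

```text
time_s: 16.2
eef_pos: [0.5794, -0.0169, 0.1411]
eef_rot: [0.0, 0.991, 0.13, 0.0]
wrist_force: [-0.4, 0.3, -1.0]
opening: 0.576
```

Run:
```python
from h import *
delta([.579,-.0175,.12],15)
o,K,P,im=snap("w17")
cv2.imwrite("pics/w17z.png",cv2.resize(im[180:410,180:460,::-1],None,fx=2.5,fy=2.5,interpolation=cv2.INTER_CUBIC))
```

```text
pos [ 0.5794 -0.0169  0.1411] xang 14.95 tilt [ 0.0004 -0.0009] | units xyz [-0.0026  0.0022  0.1058] turn [ 0.001  -0.0002 -0.0008] t 16.20 F [-0.4  0.3 -1. ] open 0.576
```

View pics/w17z.png

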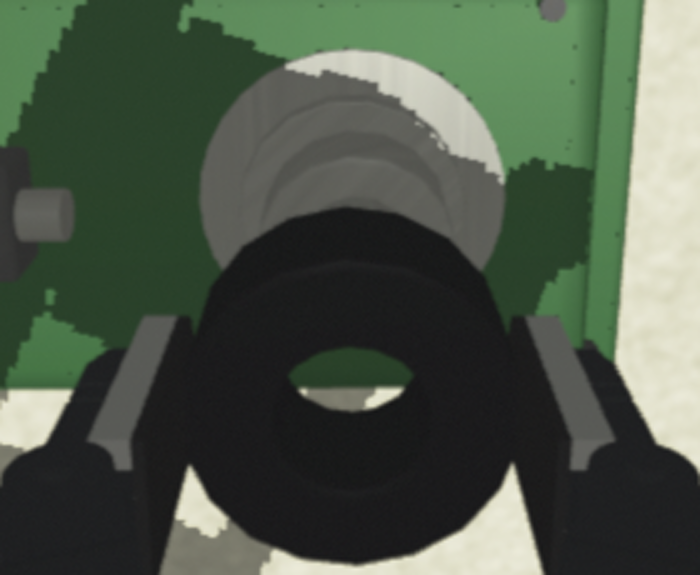

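Position is good. I'll descend towards the nose.

Emit:
{"op": "arm_command", "data": {
  "motion": "-0.002 0.002 0.03 0 0 0 0; 0 0 0.03 0 0 0 0; 0 0 0.03 0 0 0 0; 0 0 0.02 0 0 0 0; 0 0 0 0 0 0 0"
}}

```text
time_s: 16.67
eef_pos: [0.58, -0.0173, 0.1173]
eef_rot: [0.001, 0.992, 0.13, 0.001]
wrist_force: [0.9, 0.1, -0.0]
opening: 0.574
```

Run:
```python
from h import *
delta([.579,-.0175,.1005],15)
o,K,P,im=snap("w18")
cv2.imwrite("pics/w18z.png",cv2.resize(np.clip(im[180:410,180:460,::-1].astype(float)*1.8,0,255).astype(np.uint8),None,fx=2.5,fy=2.5,interpolation=cv2.INTER_CUBIC))
```

```text
pos [ 0.58   -0.0173  0.1173] xang 14.95 tilt [ 0.0029 -0.0007] | units xyz [-0.0055 -0.0004  0.0842] turn [ 0.0014 -0.0025 -0.0009] t 16.67 F [ 0.9  0.1 -0. ] open 0.574
```

View pics/w18z.png

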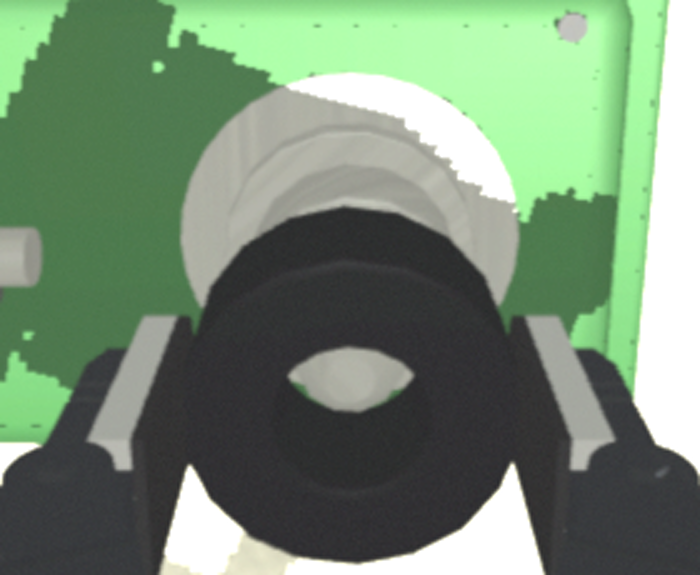

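The nose is centred inside the collar's bore, at crop (350,375). I'll lower it until it's home.

Emit:
{"op": "arm_command", "data": {
  "motion": "-0.004 0 0.025 0.001 -0.003 0 0; -0.002 0 0.025 0 0 0 0; 0 0 0.025 0 0 0 0; 0 0 0 0 0 0 0; 0 0 0 0 0 0 0"
}}

```text
time_s: 17.13
eef_pos: [0.5803, -0.0175, 0.1019]
eef_rot: [0.0, 0.991, 0.13, 0.001]
wrist_force: [1.5, 1.1, 0.7]
opening: 0.572
```

Run:
```python
from h import *
delta([.579,-.0175,.1005],15)
```

```text
pos [ 0.5803 -0.0175  0.1019] xang 14.96 tilt [ 0.0024 -0.0005] | units xyz [-0.0061 -0.0015  0.0072] turn [ 0.001  -0.0021 -0.0007] t 17.13 F [1.5 1.1 0.7] open 0.572
```

Emit:
{"op": "arm_command", "data": {
  "motion": "0 0 0.02 0 -0.002 0 0; 0 0 0.02 0 0 0 0; 0 0 0.02 0 0 0 0"
}}

```text
time_s: 17.38
eef_pos: [0.5812, -0.0176, 0.0996]
eef_rot: [0.001, 0.991, 0.131, -0.0]
wrist_force: [-15.1, 2.7, 33.1]
opening: 0.572
```

Run:
```python
from h import *
delta([.579,-.0175,.1005],15)
```

```text
pos [ 0.5812 -0.0176  0.0996] xang 15.02 tilt [-0.0001 -0.0022] | units xyz [-0.0104 -0.0035 -0.0044] turn [0.002  0.0006 0.0004] t 17.38 F [-15.1   2.7  33.1] open 0.572
```

There is firm contact at z = 0.0996, which is the expected seated height. I'll ease off, release and retreat.

Emit:
{"op": "arm_command", "data": {
  "motion": "0 0 -0.003 0 0 0 0; 0 0 0 0 0 0 0; 0 0 0 0 0 0 0.85; 0 0 0 0 0 0 0.85; 0 0 0 0 0 0 0.85; 0 0 0 0 0 0 0.85; 0 0 0 0 0 0 0.85"
}}

```text
time_s: 17.97
eef_pos: [0.5797, -0.0183, 0.1008]
eef_rot: [0.002, 0.991, 0.131, -0.002]
wrist_force: [-0.2, -0.7, 0.7]
opening: 0.855
```

Emit:
{"op": "arm_command", "data": {
  "motion": "0 0 -0.1 0 0 0 0.85; 0 0 -0.2 0 0 0 0.85; 0 0 -0.2 0 0 0 0.85; 0 0 -0.1 0 0 0 0.85; 0 0 0 0 0 0 0.85; 0 0 0 0 0 0 0.85"
}}

```text
time_s: 18.47
eef_pos: [0.5772, -0.0175, 0.2206]
eef_rot: [-0.0, 0.991, 0.131, -0.007]
wrist_force: [0.3, 0.1, -1.1]
opening: 0.849
```

Run:
```python
from h import *
delta([.579,-.0175,.2],15)
snap("w19",draw=[[.5785,-.0178,.114],[.5785,-.0178,.122]])
o,K,P,im=snap("s19","scene")
print(proj(K,P,[.5785,-.0178,.114]),proj(K,P,[.5785,-.0178,.09]))
cv2.imwrite("pics/s19z.png",cv2.resize(im[170:330,270:440,::-1],None,fx=4,fy=3.5,interpolation=cv2.INTER_CUBIC))
```

```text
pos [ 0.5772 -0.0175  0.2206] xang 15.02 tilt [-0.0136 -0.0014] | units xyz [0.01   0.0023 0.1027] turn [-0.0021  0.0129  0.0003] t 18.47 F [ 0.3  0.1 -1.1] open 0.849
[333.38359077 256.09112803] [333.37398742 265.28353479]
```

View pics/w19.png

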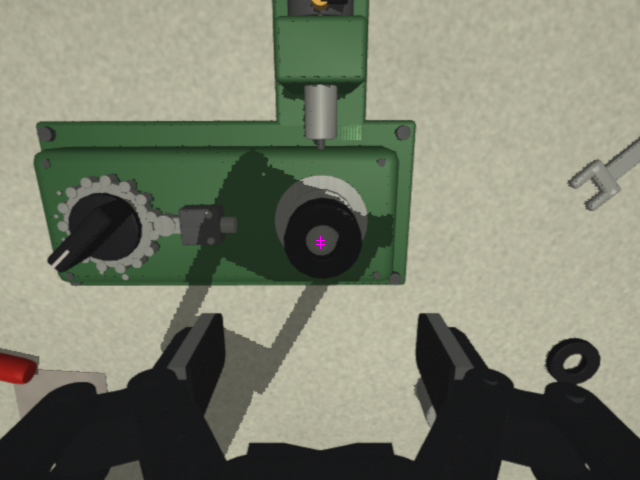

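View pics/s19z.png

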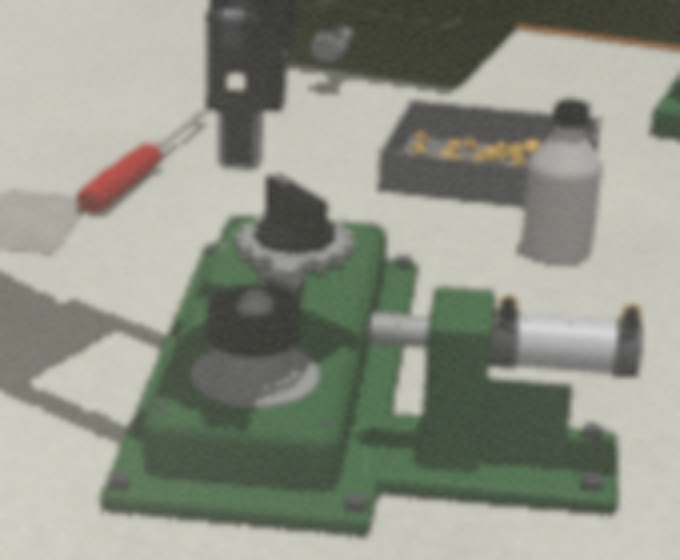

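The collar is seated and centred on the post. Its top face is at crop (254,303), where a ring top at 114 mm should be at (253,301). Next I'll move above the knob and turn the tool to match the bar.

Emit:
{"op": "arm_command", "data": {
  "motion": "0 -0.2 0 -0.002 0.013 0 0.6; 0 -0.2 0 0 0 0 0.6; 0 -0.2 0 0 0 0 0.6; 0 -0.18 0 0 0 -0.115 0.6; 0 0 0 0 0 -0.115 0.6; 0 0 0 0 0 -0.115 0.6; 0 0 0 0 0 -0.115 0.6; 0 0 0 0 0 -0.115 0.6; 0 0 0 0 0 -0.115 0.6; 0 0 0 0 0 -0.115 0.6"
}}

```text
time_s: 19.4
eef_pos: [0.5224, 0.1396, 0.1964]
eef_rot: [-0.01, 0.847, 0.531, -0.015]
wrist_force: [0.3, 0.0, 0.4]
opening: 0.601
```

Emit:
{"op": "arm_command", "data": {
  "motion": "0 0 0 0 0 -0.115 0.6; 0 0 0 0 0 -0.115 0.6; 0 0 0 0 0 -0.115 0.6; 0 0 0 0 0 -0.115 0.6; 0 0 0 0 0 -0.115 0.6; 0 0 0 0 0 -0.115 0.6; 0 0 0 0 0 -0.115 0.6; 0 0 0 0 0 -0.115 0.6; 0 0 0 0 0 -0.115 0.6; 0 0 0 0 0 -0.115 0.6"
}}

```text
time_s: 20.23
eef_pos: [0.5081, 0.1388, 0.1718]
eef_rot: [-0.036, 0.376, 0.926, -0.015]
wrist_force: [1.6, -0.3, 1.1]
opening: 0.599
```

Run:
```python
from h import *
delta([.5374,.1368,.19],147)
snap("w20",draw=[[.5374,.1368,.06],[.5374,.1368,.1]])
```

```text
pos [0.5081 0.1388 0.1718] xang 135.66 tilt [-0.0774 -0.0015] | units xyz [-0.1066  0.0896 -0.1018] turn [-0.0474 -0.057  -0.1875] t 20.23 F [ 1.6 -0.3  1.1] open 0.599
```

View pics/w20.png

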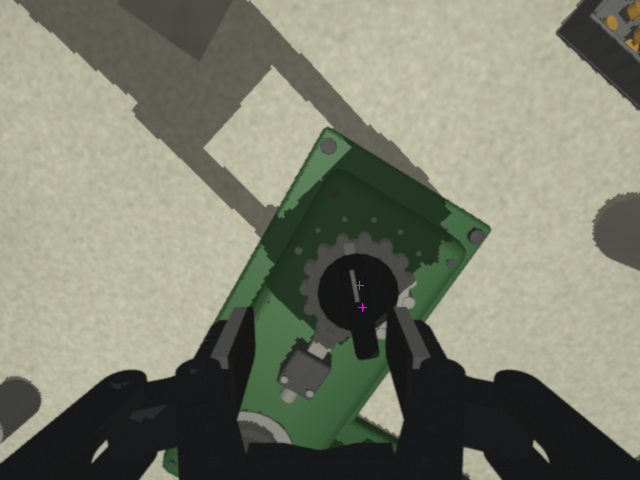

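The bar runs from its white end at (350,270) to (367,350). The tool picked up some tilt and drift while turning, so I'll correct that.

Emit:
{"op": "arm_command", "data": {
  "motion": "-0.05 0.045 -0.08 -0.047 -0.057 -0.08 0.6; -0.05 0.03 -0.05 0 0 -0.09 0.6; 0 0 0 0 0 -0.02 0.6; 0 0 0 0 0 0 0.6; 0 0 0 0 0 0 0.6"
}}

```text
time_s: 20.7
eef_pos: [0.529, 0.1364, 0.1872]
eef_rot: [-0.007, 0.282, 0.959, -0.004]
wrist_force: [-0.4, 0.5, 1.1]
opening: 0.603
```

Run:
```python
from h import *
delta([.5374,.1368,.19],147)
snap("w21",draw=[[.5374,.1368,.06],[.5374,.1368,.1]])
```

```text
pos [0.529  0.1364 0.1872] xang 147.25 tilt [-0.015  -0.0048] | units xyz [-0.0343  0.0241 -0.0144] turn [-0.0116 -0.0095  0.0042] t 20.70 F [-0.4  0.5  1.1] open 0.603
```

View pics/w21.png

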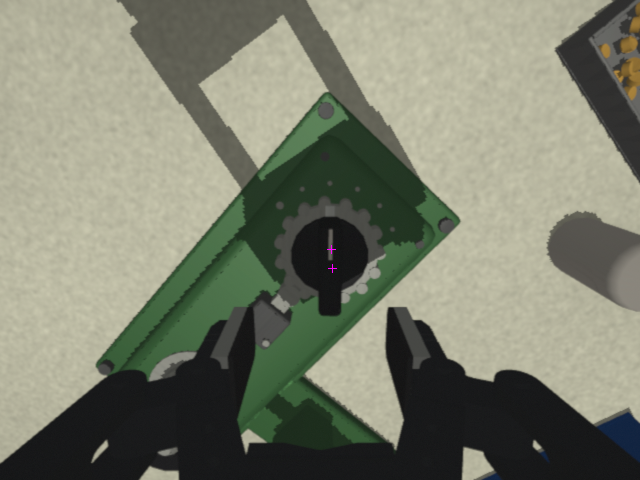

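The bar now runs straight up the image at columns 330-331, so the tool angle matches. I still need the bar's height from the scene picture.

Run:
```python
from h import *
K,P=CAM["scene"]
im=cv2.imread("pics/scene0.png")
z=cv2.resize(im[205:260,310:375],None,fx=10,fy=10,interpolation=cv2.INTER_CUBIC)
b=np.array([.5374,.1368,0]);w=np.array([np.cos(np.radians(147)),np.sin(np.radians(147)),0])
n=np.array([-w[1],w[0],0])
for h,col in [(.09,(255,0,0)),(.1,(0,255,255)),(.11,(0,0,255))]:
    q=[proj(K,P,b+[0,0,h]+w*a*.028+n*c*.007) for a,c in [(1,1),(1,-1),(-1,-1),(-1,1)]]
    q=[(int((x-310+.5)*10),int((y-205+.5)*10)) for x,y in q]
    cv2.polylines(z,[np.array(q)],True,col,1)
cv2.imwrite("pics/kn.png",z)
```

```text
(no output)
```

View pics/kn.png

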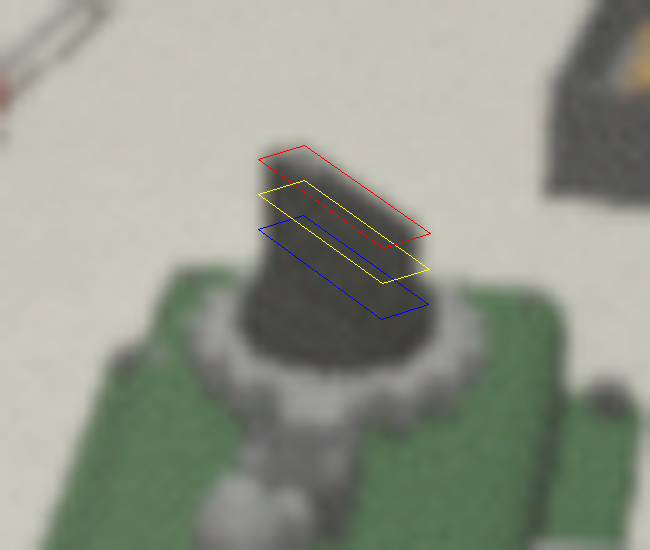

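The red outline, for a bar top at z = 0.11, fits. So the grip height is about 0.099 and the skirt about 0.0775, and I'll aim the TCP at z = 0.083.

Emit:
{"op": "arm_command", "data": {
  "motion": "-0.034 0.024 0.05 -0.011 -0.01 0.004 0.6; 0 0 0.1 0 0 0 0.6; 0 0 0.05 0 0 0 0.6; 0 0 0 0 0 0 0.6; 0 0 0 0 0 0 0.6"
}}

```text
time_s: 21.17
eef_pos: [0.5338, 0.1371, 0.1424]
eef_rot: [-0.003, 0.289, 0.957, -0.001]
wrist_force: [0.0, 1.2, 0.3]
opening: 0.597
```

Run:
```python
from h import *
delta([.5374,.1368,.083],147)
snap("w22",draw=[[.5374,.1368,.11]])
```

```text
pos [0.5338 0.1371 0.1424] xang 146.45 tilt [-0.0063 -0.0007] | units xyz [-0.0169  0.01    0.2967] turn [-0.0039 -0.0047 -0.0091] t 21.17 F [0.  1.2 0.3] open 0.597
```

View pics/w22.png

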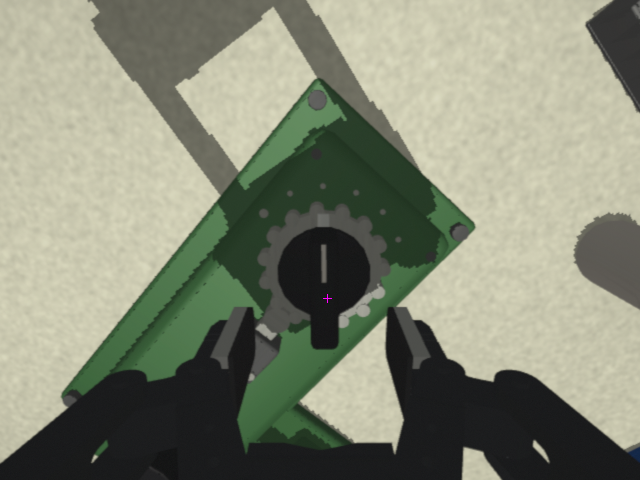

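The bar runs along column 323 from row 245 to row 348. The marker at 327 is off by the camera's known 1.5 mm y bias, so only a small y shift is needed.

Emit:
{"op": "arm_command", "data": {
  "motion": "-0.015 0.003 0.08 -0.004 -0.004 -0.009 0.6; 0 0 0.08 0 0 0 0.6; 0 0 0.06 0 0 0 0.6; 0 0 0 0 0 0 0.6; 0 0 0 0 0 0 0.6"
}}

```text
time_s: 21.63
eef_pos: [0.5392, 0.1362, 0.1011]
eef_rot: [0.003, 0.285, 0.959, 0.001]
wrist_force: [0.4, 0.3, 1.0]
opening: 0.594
```

Run:
```python
from h import *
delta([.5370,.1362,.083],147)
snap("w23",draw=[[.5374,.1368,.11]])
```

```text
pos [0.5392 0.1362 0.1011] xang 146.93 tilt [0.0057 0.0008] | units xyz [ 0.0096 -0.0066  0.0903] turn [ 0.0036  0.0042 -0.0011] t 21.63 F [0.4 0.3 1. ] open 0.594
```

View pics/w23.png

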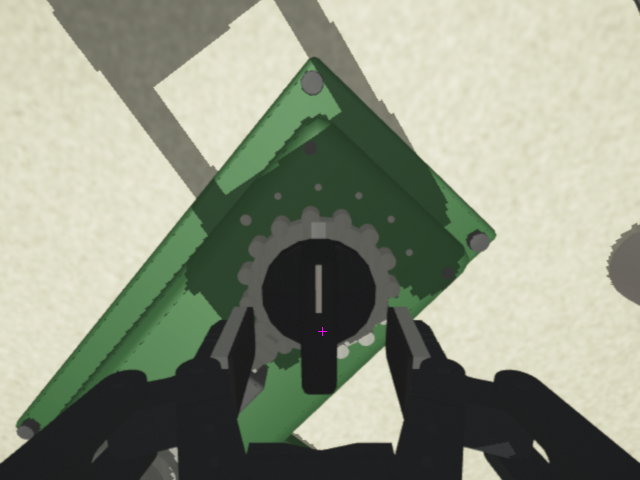

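The bar is centred between the pads, at columns 318-320. I'll finish the descent and grip it.

Emit:
{"op": "arm_command", "data": {
  "motion": "0.005 -0.003 0.05 0.003 0.004 0 0.6; 0 0 0.04 0 0 0 0.6; 0 0 0.015 0 0 0 0.6; 0 0 0 0 0 0 0.6"
}}

```text
time_s: 22.02
eef_pos: [0.5397, 0.1365, 0.0808]
eef_rot: [0.002, 0.285, 0.959, 0.001]
wrist_force: [0.1, -0.2, 0.5]
opening: 0.6
```

Run:
```python
from h import *
delta([.5375,.1364,.083],147)
```

```text
pos [0.5397 0.1365 0.0808] xang 146.93 tilt [0.0042 0.0005] | units xyz [ 0.0088 -0.0064 -0.0111] turn [ 0.0026  0.0031 -0.0011] t 22.02 F [ 0.1 -0.2  0.5] open 0.600
```

Emit:
{"op": "arm_command", "data": {
  "motion": "0.006 -0.004 -0.015 0.003 0.003 0 0.4; 0 0 -0.005 0 0 0 0.3; 0 0 0 0 0 0 0.2; 0 0 0 0 0 0 0; 0 0 0 0 0 0 0; 0 0 0 0 0 0 0; 0 0 0 0 0 0 0; 0 0 0 0 0 0 0"
}}

```text
time_s: 22.68
eef_pos: [0.538, 0.1364, 0.0853]
eef_rot: [-0.0, 0.284, 0.959, -0.0]
wrist_force: [-0.2, -1.0, -2.0]
opening: 0.155
```

Run:
```python
from h import *
delta([.5375,.1364,.083],147);print(get_obs()["torque"])
snap("w24",draw=[[.5374,.1368,.11]])
```

```text
pos [0.538  0.1364 0.0853] xang 146.95 tilt [-0.0008 -0.0007] | units xyz [ 0.002  -0.0016  0.0113] turn [-0.001  -0.0003 -0.0008] t 22.68 F [-0.2 -1.  -2. ] open 0.155
[-0.01053784 -0.04398627 -0.00359501]
```

View pics/w24.png

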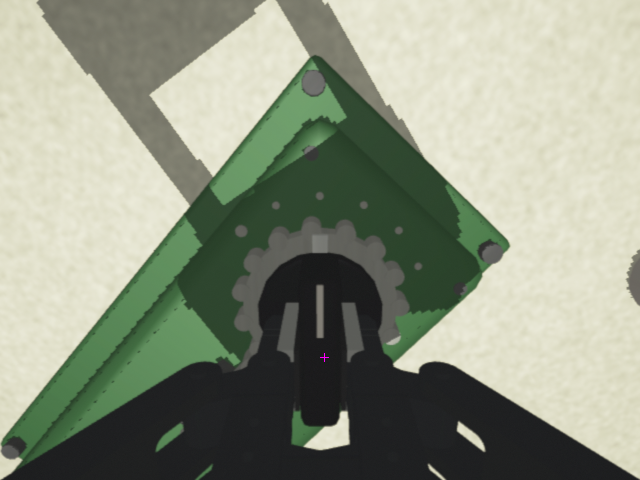

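The bar is gripped with an opening of 0.155, and the skirt tab points at the third dot of six, at (320,196). That is the end stop plus two, so it's the second notch at 48 degrees. I need 24 degrees more clockwise, to a tool angle of 123 degrees.

Emit:
{"op": "arm_command", "data": {
  "motion": "0 0 0 0 0 0.06 0; 0 0 0 0 0 0.08 0; 0 0 0 0 0 0.08 0; 0 0 0 0 0 0.08 0; 0 0 0 0 0 0 0"
}}

```text
time_s: 23.15
eef_pos: [0.5377, 0.1361, 0.0852]
eef_rot: [-0.0, 0.436, 0.9, -0.001]
wrist_force: [-0.2, -0.7, -0.8]
opening: 0.151
```

Run:
```python
from h import *
delta([.5379,.1364,.085],123);print(get_obs()["torque"])
```

```text
pos [0.5377 0.1361 0.0852] xang 128.26 tilt [-0.0016 -0.0017] | units xyz [0.0003 0.0017 0.0012] turn [-0.0022  0.0004  0.0877] t 23.15 F [-0.2 -0.7 -0.8] open 0.151
[ 0.03231501 -0.03416361 -0.41683579]
```

Emit:
{"op": "arm_command", "data": {
  "motion": "0 0.001 0 -0.002 0 0.05 0; 0 0 0 0 0 0.04 0; 0 0 0 0 0 0 0; 0 0 0 0 0 0 0"
}}

```text
time_s: 23.48
eef_pos: [0.5377, 0.1361, 0.0853]
eef_rot: [-0.0, 0.476, 0.88, -0.0]
wrist_force: [0.4, -0.3, -1.5]
opening: 0.148
```

Run:
```python
from h import *
delta([.5379,.1364,.085],123);print(get_obs()["torque"])
snap("w25")
```

```text
pos [0.5377 0.1361 0.0853] xang 123.21 tilt [-0.0004 -0.0005] | units xyz [0.0006 0.0019 0.0013] turn [-0.0006  0.0002  0.0034] t 23.48 F [ 0.4 -0.3 -1.5] open 0.148
[ 0.00345846 -0.00265896 -0.06393718]
```

View pics/w25.png

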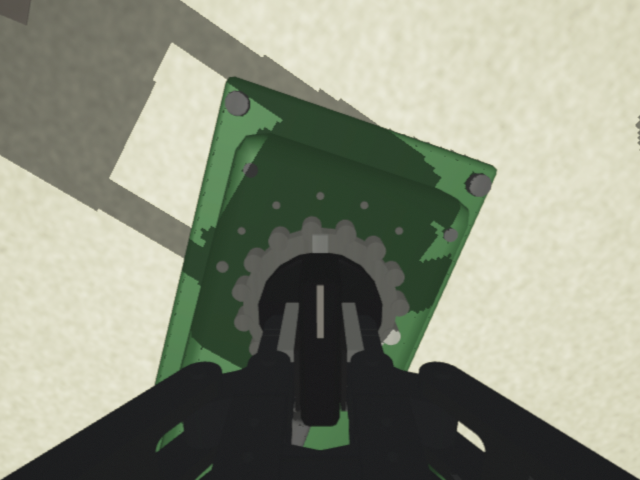

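The tab now points at the fourth dot, at (320,196), with three dots to its left. That is the third notch, and the torque has fallen to 0.06 N m. I'll settle and do a final check.

Emit:
{"op": "arm_command", "data": {
  "motion": "0 0 0 0 0 0.003 0; 0 0 0 0 0 0 0; 0 0 0 0 0 0 0; 0 0 0 0 0 0 0"
}}

```text
time_s: 23.87
eef_pos: [0.5377, 0.1361, 0.0853]
eef_rot: [-0.0, 0.475, 0.88, -0.0]
wrist_force: [0.3, -0.5, -1.8]
opening: 0.155
```

Run:
```python
from h import *
delta([.5379,.1364,.085],123);print(get_obs()["torque"])
o,K,P,im=snap("s26","scene")
o,K,P,im=snap("t26","top")
```

```text
pos [0.5377 0.1361 0.0853] xang 123.25 tilt [-0.0005 -0.0005] | units xyz [0.0007 0.0018 0.0014] turn [-0.0006  0.0001  0.0042] t 23.87 F [ 0.3 -0.5 -1.8] open 0.155
[ 0.02979489  0.041553   -0.07984415]
```

View pics/s26.png

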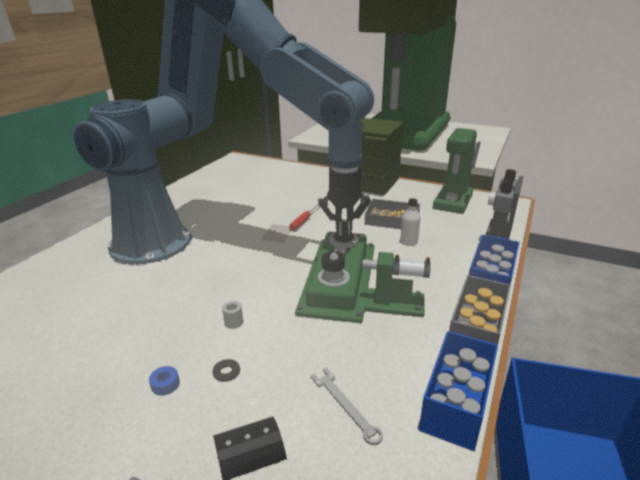

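View pics/t26.png

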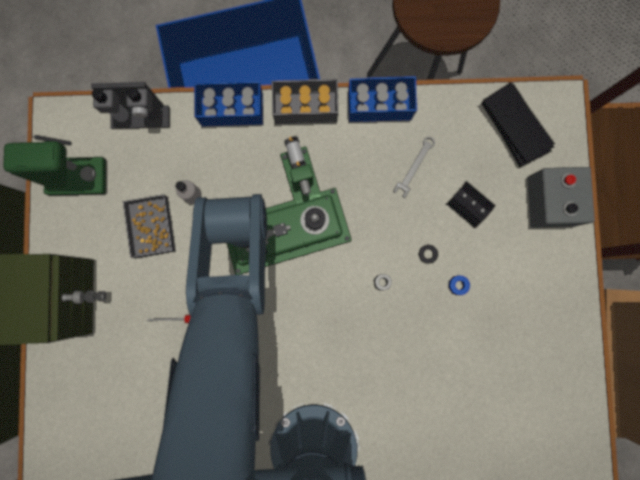

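Both pictures show the collar on the post, at scene (333,260) and top (315,219). The bush, flat ring, blue ring, wrench and the rest are where they started. I'm handing in.

```bash
python3 -c "
from bench import *
print(hand_in())"
```

```text
the job is handed in; nothing more can be done
None
```

The fixture is loaded and the job was handed in at about 24 s of the 61 s. The gripper was still holding the knob in the third notch.

- **Spacer:** I threaded the short steel spacer down the post. It stopped at tool height 0.0745 m, which matches a seated ring, and I let it go. The last push on it showed no clear contact force, so that height and the pictures are the evidence that it is home.
- **Collar:** I put the 24 mm black collar on top of it. It stopped against firm contact (33 N) at tool height 0.0996 m, within 1 mm of the 0.1005 m I worked out for it sitting on a seated spacer. The camera check after letting go put its top face at the expected 114 mm, which also supports the spacer being home.
- **Knob:** It started in the second notch. I turned it 24° clockwise, and its tab now points at the fourth dot (the end stop plus three). The tool angle was 123.25° against 123° calculated, and the remaining torque was about 0.08 N m.
- **Other things:** The final scene and top pictures show the other rings, the wrench and the rest of the bench where they started. The arm hides part of the screwdriver in the top picture, but it looks unmoved in the scene picture.

The cameras disagreed with each other by a few millimetres. I allowed for this by aiming each ring relative to the post in the same wrist picture.

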